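# Fetch the hemmed-in tin for a customer and put the jars back

### The arm

A 7-joint arm with a two-finger parallel gripper is mounted at the origin on the work surface. World frame = base frame: x ahead of the robot, y to its left, z up, the work surface at z = 0. Lengths are in mm, angles in rad, forces in N, time in s.
With the tool pointing down it reaches from about 400 to 875 mm from the base axis. Payload 4.4 kg.
Tool frame: the origin (TCP) lies midway between the tips of the shut fingers; the grasp point (between the pads) lies 19 mm behind it; x points along the fingers, z is the direction in which the jaws open and shut, and the axes are right-handed (so a half turn about x gives the same grasp; the last joint's range is limited). The gripper opens to 85 mm and grips with 20 to 120 N. Pads are 22 mm wide; open, the fingers measure 114 mm over their backs; the gripper's body (76 mm by 85 mm) begins 54 mm behind the grasp point. The pads swing forward as they close: fully open they stand 13 mm farther back than shut.
Start: joints at [1.199, 0.628, 0.038, 1.517, -0.027, 0.996, -0.02], TCP at [195.714, -619.85, 231.313] pointing down, gripper open.
Joint ranges: [-3.06, 3.06], [-0.37, 2.12], [-1.25, 1.32], [0.18, 2.47], [-1.1, 4.24], [0.23, 1.98], [-2.94, 2.94]. Speed limits (rad/s): [2.57, 2.57, 3.14, 3.14, 3.14, 3.14, 3.14].

### API

Orientations are given as [roll, pitch, yaw] about the fixed x, y, z axes, in that order (R = Rz(yaw) Ry(pitch) Rx(roll)).
In Python, from cell import ctrl gives the robot as it stands. The module is installed in compiled form; this text tells all that it offers.
- The arm moves only by the tool servo_tool, never from a script. Its argument "rows" is a list of rows, each an object of numbers: "dx", "dy", "dz": the shift along the tool's x, y, z in units of 750 mm (1.0 is 750 mm); "wx", "wy", "wz": the turn, a rotation vector about the tool's x, y, z in units of 6 degrees (1.0 is 6 degrees); "fingers": the closure, from 0 (fully open) to 1 (shut). In form: [{"dx": .., "dy": .., "dz": .., "wx": .., "wy": .., "wz": .., "fingers": ..}, ...]. A call has 1 to 5 rows; each row shifts and turns the commanded pose from where the row before left it, along the tool's axes as they then stand; what a row does not reach is not made up. A row lasts 1/8 s, in which the tool goes at most 62.5 mm and 10.7 degrees, less where a joint would pass 70% of its speed; a pose out of reach is approached as far as the arm can. A call with a number of a shift or a turn outside -1 to 1 is refused whole. A call with a gripper value outside its range is refused whole. The fingers move at their own pace and stop on an object; the grip force is fixed at half the most. Time passes only in rows, so rows that do not move let the fingers close. It gives the time, the measured TCP pose, the force and the opening at its end, in the units of the state.
- ctrl.read_state(): the state, without advancing time (a new reading comes with each control period).
- ctrl.get_image(name): name is "scene" or "top"; returns the picture (384x512x3 uint8, red, green, blue); there is no depth.
- ctrl.camera_info(name): a dict with "fovy" (degrees; the focal length in pixels is half the picture's height over the tangent of half this angle, whatever the lens; pixels are square), "cx", "cy" (the principal point, pixels), "R" (3x3) and "t" (3): a world point X has camera coordinates R X + t. Camera axes: x right, y down, z forward; pixel columns grow to the right and rows downward; lengths in mm; the calibration is good to about 2 mm. A picture is of the moment at which its call begins. camera_info takes no time and is no camera call.
- ctrl.finish_job(): hands the job in, once; it reports no verdict.
Trained networks look in the newest picture that a camera, given by its name, has taken for a name from the list of things; names that differ only in an ending like _2 or _b are one class to them, and where a whole thing is asked for, a point or a joint stands for the part that bears it (a point fixed in the world has none). Each returns a list of dicts, best first, with "conf" (0 to 1); they miss things now and then, are a little off and sometimes report something else, mostly with a low value. They report only what shows in the picture. A call takes as long as a camera call.
- ctrl.search_frame(label, camera): "extent" ([centre column, centre row, width, height] in pixels, round what is visible of it).
- ctrl.silhouettes(label, camera): "region" (384x512 bool, what is visible of it) and "extent" ([centre column, centre row, width, height] in pixels, round what is visible of it).
- ctrl.mark_of(label, camera): "point" ([column, row] in pixels: a listed point, or the origin of a listed thing).
The state is a dict: "clock": time; "qpos": joint angles; "qd": joint speeds; "tau": joint torques, N m; "eef_pos": TCP position; "tool_rot": TCP orientation; "force": force on the tool from outside, world axes, zero at the start; "torque": the same for the moment, N m; "width": finger opening in mm.
Only numpy, scipy, OpenCV 4.12 (cv2) and the standard library are available. Lean on these libraries where they do the work, as an engineer would, in place of code of your own. Each camera call takes 0.05 s, during which the arm holds its last target.

### The job

A customer wants the low round tin that the three tall jars hem in on the green display tray. First move all three jars across onto the steel tray, then put the tin upright in the middle of the scale's pan, and after that put each jar back on the display tray on the very spot where it stood. Do not tip anything over, and leave the two snack dishes where they are.

Things in the scene. Friction and masses are not known exactly. Their poses are not given: they have to be found in the camera images.
- jar_straight: Straight round clear plastic jar of nuts with a wide white screw lid, 165 mm tall in all; body 60 mm in diameter, lid 62 mm in diameter and 22 mm high. About 0.28 kg, rigid, closed. Origin: centre of its underside, z up. Starts on one of the display tray's three jar spots; wanted back where it stood, within 15 mm (its turn does not matter).
- jar_square: Square clear plastic jar of nuts with a square white lid, 140 mm tall in all; body 56 x 56 mm, lid 58 x 58 mm and 22 mm high. About 0.26 kg, rigid, closed. Origin: centre of its underside, z up, x and y along its sides. Starts on one of the three jar spots; wanted back where it stood, within 15 mm (its turn does not matter).
- jar_necked: Round clear jar of nuts with sloping shoulders and a small white cap, 155 mm tall in all; body 62 mm in diameter up to 98 mm, shoulders to a 34 mm neck at 122 mm, cap 40 mm in diameter from 129 to 155 mm. About 0.27 kg, rigid. Origin: centre of its underside, z up. Starts on one of the three jar spots; wanted back where it stood, within 15 mm (its turn does not matter).
- tin: Low round metal tin, 58 mm in diameter and 42 mm tall, about 0.2 kg, standing between the jars with about 4 mm to each. Origin: centre of its underside, z up.
- display_tray: Dark green display tray, 250 mm (its x) by 230 mm (its y), fixed; floor 5 mm thick, rim 18 mm high, 5 mm thick. Origin: centre of its underside; its -x side faces the robot. In its frame the tin starts at (-10, 0) mm and the jars on three spots at (-74, 0), (-10, 64) and (-10, -64) mm; which jar is on which changes. The square jar's sides start along the tray's.
- side_tray: Empty shallow steel tray, the side area for the jars, 210 mm (its x) by 200 mm (its y), fixed; floor 5 mm thick, rim 18 mm high, 5 mm thick. Origin: centre of its underside, x and y along its sides. It lies left or right of the display tray, the scale on the other side. Room for the jars at, say, three of the four places 45 mm either way from its middle.
- scale: White digital bench scale, fixed, with a flat rigid steel pan 200 mm (its x) by 180 mm (its y) whose top is 60 mm above the table. The keypad and display, 38 mm high, reach out on its -x side to 166 mm from the origin. Origin: on the table right below the middle of the pan, z up. The tin's centre belongs within 15 mm of the pan's middle.
- dish_left: White snack dish, 80 mm in diameter, about 31 mm high with its nuts, loose on the far left part of the display tray beyond the jars, 0.22 kg. Origin: centre of its underside. Starts at (68, 62) mm in the tray's frame. To be left where it is (not shifted by more than 20 mm).
- dish_right: A second such dish on the far right part of the display tray, at (68, -62) mm in its frame, likewise to be left where it is (not shifted by more than 20 mm).

How it is judged (in metres and radians):
On the way, in this order (a step that is already met when the one before it is completed fails the run):
1. all three jars stand upright and released on the steel tray (x of jar_straight in the frame of side_tray between -0.085 and 0.085 m and y of jar_straight in the frame of side_tray between -0.08 and 0.08 m and z of jar_straight in the frame of side_tray between 0 and 0.01 m and angle between each of jar_straight, jar_square, jar_necked's own z axis and vertical below 0.06 rad and linear speed of each of jar_straight, jar_square, jar_necked below 0.02 m/s and contact force between the fingers and jar_straight below 0.1 N and x of jar_square in the frame of side_tray between -0.085 and 0.085 m and y of jar_square in the frame of side_tray between -0.08 and 0.08 m and z of jar_square in the frame of side_tray between 0 and 0.01 m and contact force between the fingers and jar_square below 0.1 N and x of jar_necked in the frame of side_tray between -0.085 and 0.085 m and y of jar_necked in the frame of side_tray between -0.08 and 0.08 m and z of jar_necked in the frame of side_tray between 0 and 0.01 m and contact force between the fingers and jar_necked below 0.1 N), for 0.2 s.
2. the tin stands upright and released in the middle of the scale's pan (horizontal distance between tin and scale below 0.015 m and z of tin in the frame of scale between 0.055 and 0.066 m and angle between tin's own z axis and vertical below 0.06 rad and linear speed of tin below 0.02 m/s and contact force between the fingers and tin below 0.1 N), for 0.2 s.
At the end, for the whole second after the job is handed in: The tin stands upright and released on the scale's pan, its centre within 15 mm of the pan's middle, and each of the three jars stands upright and released on the display tray within 15 mm of where it stood at the start; all at rest (all of step 2 and distance of each of jar_straight, jar_square, jar_necked from where it was at the start of the episode below 0.015 m and angle between each of jar_straight, jar_square, jar_necked's own z axis and vertical below 0.06 rad and linear speed of each of jar_straight, jar_square, jar_necked below 0.02 m/s and contact force between the fingers and jar_straight below 0.1 N and contact force between the fingers and jar_square below 0.1 N and contact force between the fingers and jar_necked below 0.1 N); the robot touches nothing.
It fails at once if a jar, the tin or a dish is tipped over (tilted by more than 0.6 rad) (angle between any of jar_straight, jar_square, jar_necked, tin, dish_left, dish_right's own z axis and vertical above 0.6 rad).
It fails at once if a snack dish is shifted by more than 20 mm (distance of any of dish_left, dish_right from where it was at the start of the episode above 0.02 m).
It also fails if it takes over 144 s, if anything falls off the work surface, if the arm or the gripper's body presses on something with over 40 N, if the wrist force passes 120 N, or if a joint passes its speed limit or range.

## Working session

There is one attempt and no reset: what is moved stays moved. The work goes in short steps, Python scripts to look and compute and a tool call to move; the robot and the scene stay as the last step left them, time stands still between calls to the robot, and variables do not carry over. Pictures are saved under pics/ and viewed, and the job is handed in when it is done.

Besides the shell and the picture viewer there is one more tool, called after "Request:" as a command line: name --argument value ..., lists and objects as JSON in quotes. servo_tool: Moves the arm, as the interface text tells. Its arguments: {"type":"object","properties":{"rows":{"type":"array"}},"required":["rows"]}

```bash
mkdir -p pics; python3 - <<'E'
from cell import ctrl
import cv2
s=ctrl.read_state(); print(s)
for n in("scene","top"):
    im=ctrl.get_image(n); cv2.imwrite(f"pics/{n}0.png",im[:,:,::-1])
    print(n,ctrl.camera_info(n))
for n in ("display_tray","side_tray","scale","tin","jar_straight","jar_square","jar_necked","dish_left","dish_right"):
    for c in("scene","top"):
        r=ctrl.mark_of(n,c); print(n,c,[(round(a['conf'],2),[round(float(x),1) for x in a['point']]) for a in r[:3]])
E
```

```text
{'clock': 0.0, 'qpos': array([ 1.1992007 ,  0.62937081,  0.03846535,  1.51840452, -0.0270055 ,
        0.9962947 , -0.01998798]), 'qd': array([ 0.0010939 , -0.00043108, -0.00023092, -0.000348  , -0.00152521,
       -0.000281  ,  0.00107644]), 'tau': array([ 1.67958606e-03, -5.63402832e+01,  1.22570794e+00, -1.93450159e+01,
        1.07567574e-02,  1.03239011e-02, -6.04616091e-06]), 'eef_pos': array([ 195.50403332, -619.2235114 ,  230.3618543 ]), 'tool_rot': array([-3.12266307,  1.56883767,  1.89551081]), 'force': array([ 0.11446502, -0.03784963,  0.17918558]), 'torque': array([ 0.05208635, -0.04427265, -0.00143468]), 'width': 85.53289082964918}
scene {'fovy': 57.472279450450706, 'cx': 256.32625492782813, 'cy': 192.82953126056108, 'R': array([[ 0.48767613,  0.87302239,  0.00197111],
       [ 0.54441754, -0.30234871, -0.78242878],
       [-0.68248189,  0.38264495, -0.62273695]]), 't': array([-275.01393518, -279.81989629, 1239.23612781])}
top {'fovy': 53.65037114703868, 'cx': 254.7857918549258, 'cy': 195.69111429018145, 'R': array([[ 0.02136494, -0.99968756,  0.01297409],
       [-0.997
[... 256 characters left out ...]
e_tray scene [(0.9, [109.2, 226.9])]
side_tray top [(0.83, [365.8, 236.9]), (0.67, [140.0, 217.4]), (0.66, [279.4, 206.3])]
scale scene [(0.98, [339.7, 154.4])]
scale top [(0.73, [137.9, 221.2]), (0.28, [366.4, 233.7])]
tin scene [(0.93, [248.8, 202.8])]
tin top [(0.9, [259.6, 197.0])]
jar_straight scene [(0.57, [241.7, 188.4])]
jar_straight top []
jar_square scene [(0.69, [221.7, 209.2])]
jar_square top [(0.91, [281.2, 203.6])]
jar_necked scene [(0.61, [220.4, 207.8]), (0.56, [272.7, 202.3])]
jar_necked top [(0.65, [237.1, 189.2])]
dish_left scene [(0.65, [284.6, 222.9])]
dish_left top [(0.68, [249.5, 168.0])]
dish_right scene [(0.55, [229.5, 232.0])]
dish_right top [(0.55, [288.4, 179.1])]
```

```bash
python3 - <<'E'
import cv2
for n in("scene","top"):
    im=cv2.imread(f"pics/{n}0.png"); cv2.imwrite(f"pics/{n}0b.png",cv2.resize(im,(800,600),interpolation=cv2.INTER_CUBIC))
im=cv2.imread("pics/top0.png")[130:270,90:430]
cv2.imwrite("pics/top0c.png",cv2.resize(im,None,fx=2.35,fy=2.35,interpolation=cv2.INTER_CUBIC))
E
```

```text
(no output)
```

View pics/scene0b.png

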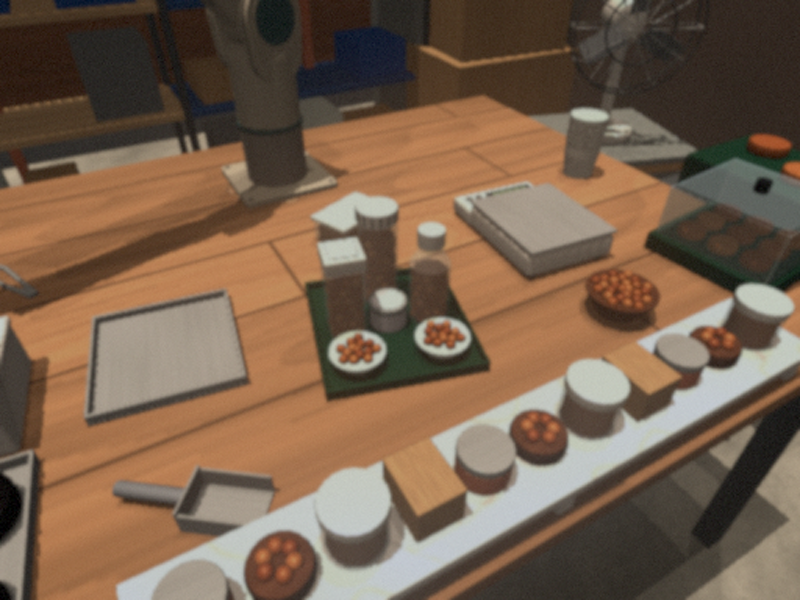

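View pics/top0c.png

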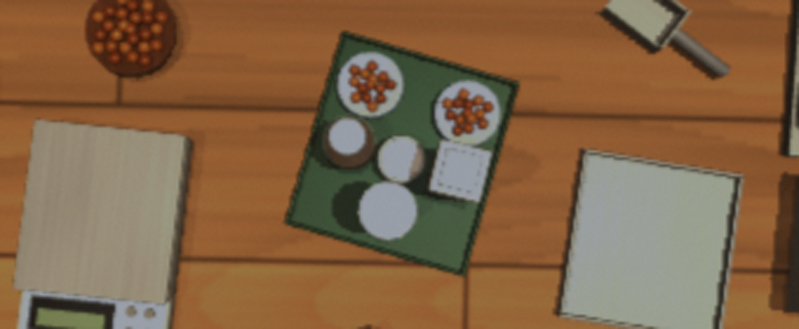

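The pictures show the scale at robot-left, the steel tray at robot-right, and the display tray in the middle. The straight jar is at the front spot (-x), the necked one at left and the square one at right. Next I'll rectify the images onto known planes and fit the poses.

```bash
cat > h.py <<'E'
from cell import ctrl
import numpy as np, cv2
def cam(n):
    c=ctrl.camera_info(n); f=192/np.tan(np.radians(c['fovy']/2))
    K=np.array([[f,0,c['cx']],[0,f,c['cy']],[0,0,1]]); return K,c['R'],c['t']
def proj(n,X):
    K,R,t=cam(n); p=(np.atleast_2d(X)@R.T+t)@K.T; return p[:,:2]/p[:,2:]
def unproj(n,uv,z):
    K,R,t=cam(n); uv=np.atleast_2d(uv); d=np.c_[uv,np.ones(len(uv))]@np.linalg.inv(K).T@R; o=-R.T@t
    s=(z-o[2])/d[:,2]; return o+d*s[:,None]
def rect(n,im,z,x0,x1,y0,y1,s=2):
    # output: rows down = -x, cols right = -y
    w=[(x1,y1),(x1,y0),(x0,y0),(x0,y1)]
    src=proj(n,np.array([[a,b,z] for a,b in w])).astype(np.float32)
    W=int((y1-y0)*s);H=int((x1-x0)*s)
    M=cv2.getPerspectiveTransform(src,np.float32([[0,0],[W,0],[W,H],[0,H]]))
    return cv2.warpPerspective(im,M,(W,H),flags=cv2.INTER_CUBIC)
E
python3 - <<'E'
from h import *
for n in("top","scene"):
    for lab,z in(("display_tray",18),("side_tray",18),("scale",60)):
        r=ctrl.silhouettes(lab,n)
        for a in r[:1]:
            c=max(cv2.findContours(a['region'].astype(np.uint8),cv2.RETR_EXTERNAL,cv2.CHAIN_APPROX_NONE)[0],key=cv2.contourArea)[:,0].astype(float)
            W=unproj(n,c,z)[:,:2].astype(np.float32)
            print(n,lab,round(a['conf'],2),cv2.minAreaRect(W))
    for lab,z in (("jar_straight",165),("jar_square",140),("jar_necked",155),("tin",42),("dish_left",30),("dish_right",30)):
        for a in ctrl.mark_of(lab,n)[:2]: print(n,lab,a['conf'],unproj(n,a['point'],5)[0].round())
im=cv2.imread("pics/top0.png")
cv2.imwrite("pics/rt18.png",rect("top",im,18,380,720,-400,400,1))
cv2.imwrite("pics/rt60.png",rect("top",im,60,380,720,-400,400,1))
im=cv2.imread("pics/scene0.png")
cv2.imwrite("pics/rs18.png",rect("scene",im,18,380,720,-400,400,1))
E
```

```text
top display_tray 0.71 ((570.6549072265625, -22.369598388671875), (234.12298583984375, 251.70004272460938), 74.64942169189453)
top side_tray 0.86 ((464.0134582519531, -328.55865478515625), (206.21832275390625, 210.41001892089844), 81.76433563232422)
top scale 0.72 ((460.698486328125, 332.1322326660156), (192.31475830078125, 261.8082275390625), 85.98883819580078)
top jar_square 0.91 [546. -82.   5.]
top jar_necked 0.65 [585.  48.   5.]
top tin 0.9 [564. -19.   5.]
top dish_left 0.68 [649.  13.   5.]
top dish_right 0.55 [ 618. -102.    5.]
scene display_tray 0.83 ((580.2650146484375, -27.13482666015625), (230.60885620117188, 266.34814453125), 74.82562255859375)
scene side_tray 0.59 ((473.6915283203125, -333.7666015625), (199.60336303710938, 226.94236755371094), 81.99734497070312)
scene scale 0.86 ((505.6157531738281, 307.8038024902344), (226.1682891845703, 275.19793701171875), 85.18383026123047)
scene jar_straight 0.57 [497.  -6.   5.]
scene jar_square 0.69 [546. -84.   5.]
scene jar_necked 0.61 [540. -85.   5.]
scene jar_necked 0.56 [583.  35.   5.]
scene tin 0.93 [556. -17.   5.]
scene dish_left 0.65 [658.  21.   5.]
scene dish_right 0.55 [ 624. -101.    5.]
```

View pics/rt18.png

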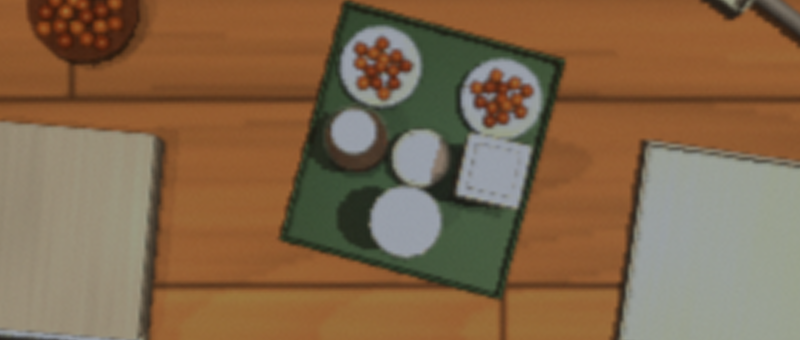

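View pics/rs18.png

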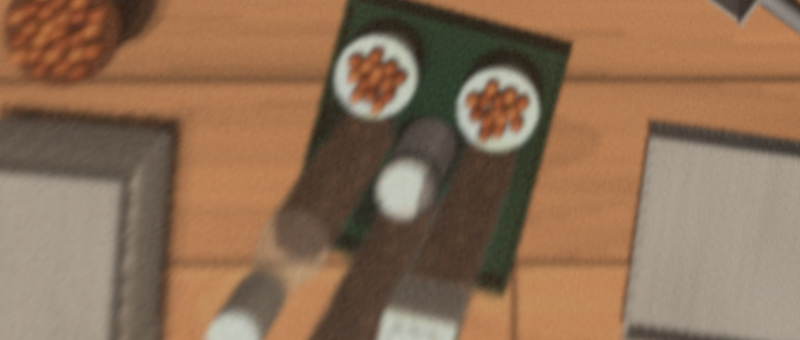

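```bash
cat > fit.py <<'E'
from h import *
def fitlid(n,im,z,c,R,white=True,thr=None,dbg=None):
    s=3;x0,y0=c[0]-60,c[1]-60
    r=rect(n,im,z,x0,x0+120,y0,y0+120,s)
    hsv=cv2.cvtColor(r,cv2.COLOR_BGR2HSV)
    m=((hsv[...,1]<75)&(hsv[...,2]>(thr or 140))).astype(np.uint8)
    m=cv2.morphologyEx(m,cv2.MORPH_OPEN,np.ones((7,7)))
    if dbg: cv2.imwrite(dbg,np.hstack([r,cv2.cvtColor(m*255,cv2.COLOR_GRAY2BGR)]))
    cs=cv2.findContours(m,cv2.RETR_EXTERNAL,cv2.CHAIN_APPROX_NONE)[0]
    # nearest to centre of the larger blobs
    cs=[q for q in cs if cv2.contourArea(q)>0.3*R*R*3.14*s*s]
    out=[]
    for q in cs:
        (a,b),rr=cv2.minEnclosingCircle(q); mr=cv2.minAreaRect(q)
        M=cv2.moments(q);a2,b2=M['m10']/M['m00'],M['m01']/M['m00']
        w=lambda a,b:(round(x0+120-b/s,1),round(y0+120-a/s,1))
        out.append(dict(circ=w(a,b),r=round(rr/s,1),mom=w(a2,b2),rc=w(*mr[0]),sz=np.round(np.array(mr[1])/s,1),ang=round(mr[2],1),area=cv2.contourArea(q)/s/s))
    return out
E
python3 - <<'E'
from fit import *
im=cv2.imread("pics/top0.png")
for nm,z,c,R in(("straight",165,(500,0),31),("square",140,(545,-84),29),("necked",155,(577,42),20),("tin",42,(561,-20),29),("dl",31,(653,20),40),("dr",31,(621,-100),40)):
    print(nm,fitlid("top",im,z,c,R,dbg=f"pics/d_{nm}.png"))
ims=cv2.imread("pics/scene0.png")
for nm,z,c,R in(("straight",165,(500,0),31),("square",140,(545,-84),29),("necked",155,(577,42),20),("tin",42,(561,-20),29)):
    print(nm,fitlid("scene",ims,z,c,R,thr=120,dbg=f"pics/s_{nm}.png"))
cv2.imwrite("pics/D.png",cv2.resize(np.vstack([np.hstack([cv2.imread(f"pics/{k}_{q}.png") for q in("straight","square","necked","tin")]) for k in "ds"]),None,fx=.27,fy=.27,interpolation=cv2.INTER_AREA))
# tray green
r=rect("top",im,18,420,720,-200,160,3); hsv=cv2.cvtColor(r,cv2.COLOR_BGR2HSV)
m=((hsv[...,0]>35)&(hsv[...,0]<95)&(hsv[...,1]>60)).astype(np.uint8); m=cv2.morphologyEx(m,cv2.MORPH_OPEN,np.ones((5,5)))
q=max(cv2.findContours(m,cv2.RETR_EXTERNAL,cv2.CHAIN_APPROX_NONE)[0],key=cv2.contourArea)
q=cv2.convexHull(q)
mr=cv2.minAreaRect(q); print("tray",720-mr[0][1]/3,160-mr[0][0]/3,np.array(mr[1])/3,mr[2])
E
```

```text
straight [{'circ': (499.0, -3.5), 'r': 30.3, 'mom': (499.1, -3.5), 'rc': (498.7, -3.5), 'sz': array([58.7, 58.3]), 'ang': 90.0, 'area': 2691.1666666666665}]
square [{'circ': (564.3, -87.2), 'r': 54.2, 'mom': (553.8, -83.7), 'rc': (559.9, -86.5), 'sz': array([68.6, 93.7]), 'ang': 2.8, 'area': 3737.8888888888887}]
necked [{'circ': (554.8, -14.3), 'r': 23.4, 'mom': (554.7, -7.4), 'rc': (554.8, -5.7), 'sz': array([46.3, 24. ]), 'ang': 90.0, 'area': 883.1666666666666}, {'circ': (578.0, 42.1), 'r': 18.5, 'mom': (578.0, 41.9), 'rc': (577.8, 42.2), 'sz': array([35. , 36.3]), 'ang': 90.0, 'area': 1012.2777777777778}, {'circ': (619.5, 35.2), 'r': 24.1, 'mom': (619.1, 38.7), 'rc': (617.9, 37.6), 'sz': array([47.3, 16.7]), 'ang': 57.0, 'area': 388.27777777777777}]
tin [{'circ': (504.2, -5.2), 'r': 33.0, 'mom': (514.2, -4.9), 'rc': (516.3, -5.2), 'sz': array([30. , 65.7]), 'ang': 90.0, 'area': 1555.9444444444443}, {'circ': (552.3, -75.3), 'r': 32.0, 'mom': (549.7, -70.6), 'rc': (552.3, -68.2), 'sz': array([63.3, 23. ]), 'ang': 90.0, 'area': 1059.9444444444446}, {'circ': (561.5, -19.7), 'r': 26.9,
[... 418 characters left out ...]
straight [{'circ': (490.7, -24.4), 'r': 53.8, 'mom': (486.1, -18.2), 'rc': (485.8, -15.2), 'sz': array([91., 89.]), 'ang': 90.0, 'area': 6011.055555555556}]
square [{'circ': (541.3, -83.0), 'r': 42.7, 'mom': (541.4, -82.2), 'rc': (541.1, -82.1), 'sz': array([61.3, 66.8]), 'ang': 13.1, 'area': 3886.444444444445}]
necked [{'circ': (573.9, 41.4), 'r': 23.1, 'mom': (574.5, 42.4), 'rc': (574.5, 42.7), 'sz': array([39.8, 45.3]), 'ang': 26.6, 'area': 1433.888888888889}]
tin [{'circ': (557.2, -18.5), 'r': 29.8, 'mom': (557.8, -16.5), 'rc': (557.1, -16.0), 'sz': array([57.7, 49.7]), 'ang': 86.2, 'area': 2238.5}]
tray 569.9892171223959 -22.160176595052093 [227.38631185 246.30255127] 15.046390533447266
```

View pics/D.png

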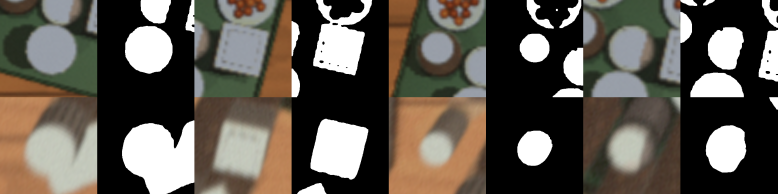

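```bash
python3 - <<'E'
from h import *
im=cv2.imread("pics/top0.png");ims=cv2.imread("pics/scene0.png")
a=rect("top",im,60,380,620,200,460,1.5);b=rect("scene",ims,60,380,620,200,460,1.5)
c=rect("top",im,18,340,590,-460,-200,1.5);d=rect("scene",ims,18,340,590,-460,-200,1.5)
def grid(r,x1,y1):
    r=r.copy();H,W=r.shape[:2]
    for k in range(0,W,30): cv2.line(r,(k,0),(k,5),(0,0,255)); 
    for k in range(0,H,30): cv2.line(r,(0,k),(5,k),(0,0,255))
    return r
a,b,c,d=[grid(q,0,0)[:360] for q in(a,b,c,d)]
cv2.imwrite("pics/fits.png",np.vstack([np.hstack([a,b]),np.hstack([c,d])])[:, :])
print(a.shape,c.shape)
E
python3 -c "
import cv2;im=cv2.imread('pics/fits.png');cv2.imwrite('pics/f1.png',im[:360]);cv2.imwrite('pics/f2.png',im[360:])"
```

```text
(360, 390, 3) (360, 390, 3)
```

View pics/f1.png

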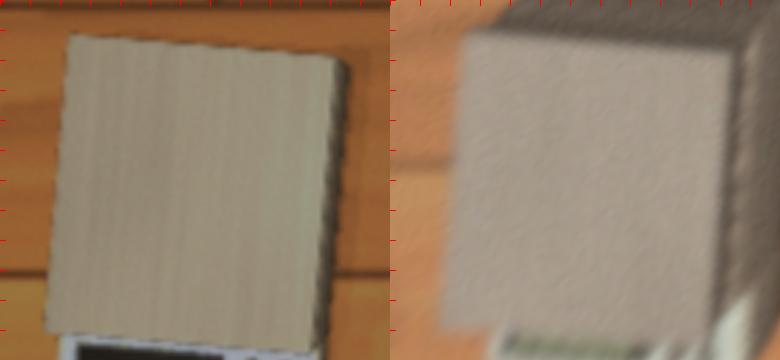

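View pics/f2.png

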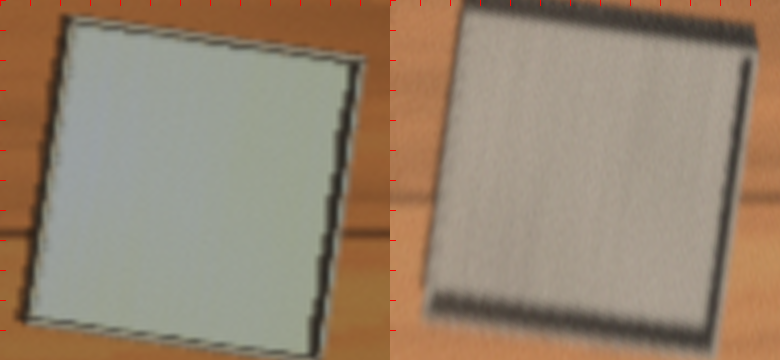

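```bash
cat > g.py <<'E'
from h import *
from scipy.spatial.transform import Rotation as Ro
YAW=np.radians(-15.2)
zd=np.array([-np.sin(YAW),np.cos(YAW),0]); 
def Rt(sign): 
    z=sign*zd; x=np.array([0,0,-1.]); return np.c_[x,np.cross(z,x),z]
def st():
    s=ctrl.read_state(); return s,s['eef_pos'],Ro.from_euler('xyz',s['tool_rot']).as_matrix()
def go(tx,ty,tz,sign):
    s,p,R=st(); d=np.array([tx,ty,tz])-p
    T=R
    rv=Ro.from_matrix(R.T@Rt(sign)).as_rotvec(degrees=True)/6
    print('t',round(s['clock'],2),'p',p.round(1),'F',s['force'].round(1),'w',round(s['width'],1),'d',d.round(1),'tool units',(R.T@d/750).round(4),'w6',rv.round(2))
E
python3 - <<'E'
from g import *
s,p,R=st(); print(R.round(3))
for sg in(1,-1): go(544,-81.5,250,sg)
E
```

```text
[[ 0.     0.954  0.301]
 [-0.     0.301 -0.954]
 [-1.     0.     0.   ]]
t 1.9 p [ 195.7 -619.9  231.3] F [-0.8 -0.   0.1] w 85.2 d [348.3 538.4  18.7] tool units [-0.0249  0.6589 -0.5447] w6 [-24.55   0.     0.  ]
t 1.9 p [ 195.7 -619.9  231.3] F [-0.8 -0.   0.1] w 85.2 d [348.3 538.4  18.7] tool units [-0.0249  0.6589 -0.5447] w6 [ 5.45  0.   -0.  ]
```

Request:
servo_tool --rows '[{"wx": 1,"dx": -0.005},{"wx": 1,"dx": -0.005},{"wx": 1,"dx": -0.005},{"wx": 1,"dx": -0.005},{"wx": 1,"dx": -0.005}]'

```text
schema error: expected keys dx, dy, dz, wx, wy, wz, fingers
```

Request:
servo_tool --rows '[{"wx": 0.45},{},{}]'

```text
schema error: expected keys dx, dy, dz, wx, wy, wz, fingers
```

```bash
python3 - <<'E'
from g import *
go(544,-81.5,250,-1); print(ctrl.read_state()['qpos'].round(2))
E
```

```text
t 1.9 p [ 195.7 -619.9  231.3] F [-0.8 -0.   0.1] w 85.2 d [348.3 538.4  18.7] tool units [-0.0249  0.6589 -0.5447] w6 [ 5.45  0.   -0.  ]
[ 1.2   0.63  0.04  1.52 -0.03  1.   -0.02]
```

All keys are needed in each row.

Request:
servo_tool --rows '[{"dx": -0.005,"dy": 0,"dz": 0,"wx": 1,"wy": 0,"wz": 0,"fingers": 0},{"dx": -0.005,"dy": 0,"dz": 0,"wx": 1,"wy": 0,"wz": 0,"fingers": 0},{"dx": -0.005,"dy": 0,"dz": 0,"wx": 1,"wy": 0,"wz": 0,"fingers": 0},{"dx": -0.005,"dy": 0,"dz": 0,"wx": 1,"wy": 0,"wz": 0,"fingers": 0},{"dx": -0.005,"dy": 0,"dz": 0,"wx": 1,"wy": 0,"wz": 0,"fingers": 0}]'

```text
clock: 2.52
eef_pos: [195.7, -619.8, 250.2]
tool_rot: [2.171, 1.571, 0.379]
force: [-0.2, 0.5, -0.8]
width: 85.4
```

Request:
servo_tool --rows '[{"dx": 0,"dy": 0,"dz": 0,"wx": 0.45,"wy": 0,"wz": 0,"fingers": 0},{"dx": 0,"dy": 0,"dz": 0,"wx": 0,"wy": 0,"wz": 0,"fingers": 0}]'

```text
clock: 2.78
eef_pos: [195.8, -619.8, 250.1]
tool_rot: [-1.816, 1.571, 2.633]
force: [0.8, 0.5, -0.4]
width: 85.5
```

```bash
python3 - <<'E'
from g import *
go(544,-81.5,250,-1); print(ctrl.read_state()['qpos'].round(2))
E
```

```text
t 2.77 p [ 195.8 -619.8  250.1] F [ 0.8  0.5 -0.4] w 85.5 d [ 3.482e+02  5.383e+02 -1.000e-01] tool units [ 1.000e-04  2.607e-01 -8.140e-01] w6 [ 0.01 -0.    0.  ]
[ 1.11  0.62  0.2   1.5  -0.13  1.04 -0.5 ]
```

Request:
servo_tool --rows '[{"dx": 0,"dy": 0.0186,"dz": -0.0581,"wx": 0,"wy": 0,"wz": 0,"fingers": 0},{"dx": 0,"dy": 0.0186,"dz": -0.0581,"wx": 0,"wy": 0,"wz": 0,"fingers": 0},{"dx": 0,"dy": 0.0186,"dz": -0.0581,"wx": 0,"wy": 0,"wz": 0,"fingers": 0},{"dx": 0,"dy": 0.0186,"dz": -0.0581,"wx": 0,"wy": 0,"wz": 0,"fingers": 0},{"dx": 0,"dy": 0.0186,"dz": -0.0581,"wx": 0,"wy": 0,"wz": 0,"fingers": 0}]'

```text
clock: 3.4
eef_pos: [320.9, -426.6, 250.2]
tool_rot: [1.367, 1.57, -0.468]
force: [0.0, 0.7, -0.6]
width: 85.2
```

Request:
servo_tool --rows '[{"dx": 0,"dy": 0.0186,"dz": -0.0581,"wx": 0,"wy": 0,"wz": 0,"fingers": 0},{"dx": 0,"dy": 0.0186,"dz": -0.0581,"wx": 0,"wy": 0,"wz": 0,"fingers": 0},{"dx": 0,"dy": 0.0186,"dz": -0.0581,"wx": 0,"wy": 0,"wz": 0,"fingers": 0},{"dx": 0,"dy": 0.0186,"dz": -0.0581,"wx": 0,"wy": 0,"wz": 0,"fingers": 0},{"dx": 0,"dy": 0.0186,"dz": -0.0581,"wx": 0,"wy": 0,"wz": 0,"fingers": 0}]'

```text
clock: 4.03
eef_pos: [445.3, -234.6, 250.3]
tool_rot: [1.399, 1.57, -0.435]
force: [0.1, 0.4, -0.3]
width: 85.1
```

Request:
servo_tool --rows '[{"dx": 0,"dy": 0.0186,"dz": -0.0581,"wx": 0,"wy": 0,"wz": 0,"fingers": 0},{"dx": 0,"dy": 0.0186,"dz": -0.0581,"wx": 0,"wy": 0,"wz": 0,"fingers": 0},{"dx": 0,"dy": 0.0186,"dz": -0.0581,"wx": 0,"wy": 0,"wz": 0,"fingers": 0},{"dx": 0,"dy": 0.0186,"dz": -0.0581,"wx": 0,"wy": 0,"wz": 0,"fingers": 0},{"dx": 0,"dy": 0,"dz": 0,"wx": 0,"wy": 0,"wz": 0,"fingers": 0}]'

```text
clock: 4.65
eef_pos: [545.9, -77.6, 249.8]
tool_rot: [2.916, 1.568, 1.089]
force: [-0.1, -0.8, 0.3]
width: 85.2
```

```bash
python3 - <<'E'
from g import *
go(544,-81.5,110,-1); print(ctrl.read_state()['qpos'].round(2))
im=np.vstack([ctrl.get_image("scene")[100:280,130:400],ctrl.get_image("top")[100:280,130:400]])
cv2.imwrite("pics/p1.png",cv2.resize(im[:,:,::-1],None,fx=1.6,fy=1.6))
E
```

```text
t 4.65 p [545.9 -77.6 249.8] F [-0.1 -0.8  0.3] w 85.2 d [  -1.9   -3.9 -139.8] tool units [ 0.1864 -0.0012  0.0062] w6 [ 0.08 -0.02 -0.01]
[-0.    0.47  0.14  1.78 -0.08  0.9  -1.65]
```

View pics/p1.png

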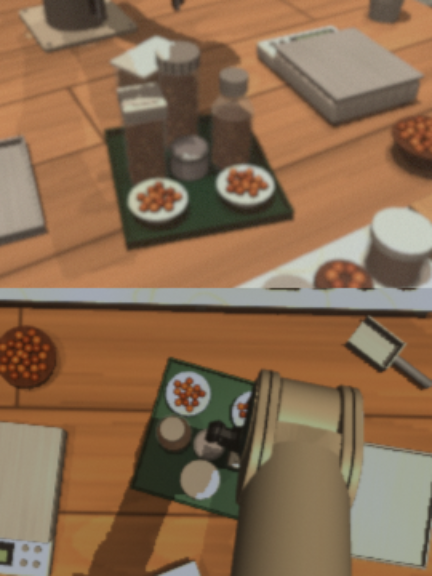

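Request:
servo_tool --rows '[{"dx": 0.03,"dy": -0.001,"dz": 0.003,"wx": 0,"wy": 0,"wz": 0,"fingers": 0},{"dx": 0,"dy": 0,"dz": 0,"wx": 0,"wy": 0,"wz": 0,"fingers": 0},{"dx": 0,"dy": 0,"dz": 0,"wx": 0,"wy": 0,"wz": 0,"fingers": 0}]'

```text
clock: 5.12
eef_pos: [542.6, -85.3, 228.2]
tool_rot: [1.203, 1.57, -0.634]
force: [1.0, -0.6, -0.2]
width: 85.6
```

```bash
python3 - <<'E'
from g import *
go(543.5,-81.5,112,-1)
im=ctrl.get_image("scene");cv2.imwrite("pics/p2.png",cv2.resize(im[0:280,130:430,::-1],None,fx=2,fy=2))
E
```

```text
t 5.12 p [542.6 -85.3 228.2] F [ 1.  -0.6 -0.2] w 85.6 d [   0.9    3.8 -116.2] tool units [ 0.1549 -0.0002 -0.0052] w6 [-0.01  0.   -0.01]
```

View pics/p2.png

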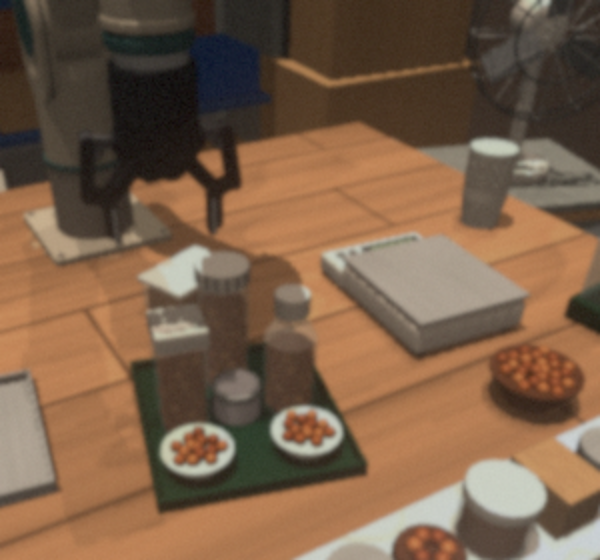

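Request:
servo_tool --rows '[{"dx": 0.045,"dy": 0,"dz": -0.005,"wx": 0,"wy": 0,"wz": 0,"fingers": 0},{"dx": 0.045,"dy": 0,"dz": 0,"wx": 0,"wy": 0,"wz": 0,"fingers": 0},{"dx": 0.035,"dy": 0,"dz": 0,"wx": 0,"wy": 0,"wz": 0,"fingers": 0},{"dx": 0.03,"dy": 0,"dz": 0,"wx": 0,"wy": 0,"wz": 0,"fingers": 0},{"dx": 0,"dy": 0,"dz": 0,"wx": 0,"wy": 0,"wz": 0,"fingers": 0}]'

```text
clock: 5.8
eef_pos: [542.9, -80.7, 110.6]
tool_rot: [-1.406, 1.569, 3.041]
force: [-0.0, -0.2, 0.9]
width: 85.6
```

```bash
python3 - <<'E'
from g import *
go(543.5,-81.5,112,-1)
im=ctrl.get_image("scene");cv2.imwrite("pics/p3.png",cv2.resize(im[80:280,130:350,::-1],None,fx=2.5,fy=2.5))
E
```

```text
t 5.8 p [542.9 -80.7 110.6] F [-0.  -0.2  0.9] w 85.6 d [ 0.6 -0.8  1.4] tool units [-0.0018  0.0011  0.0009] w6 [0.   0.   0.02]
```

View pics/p3.png

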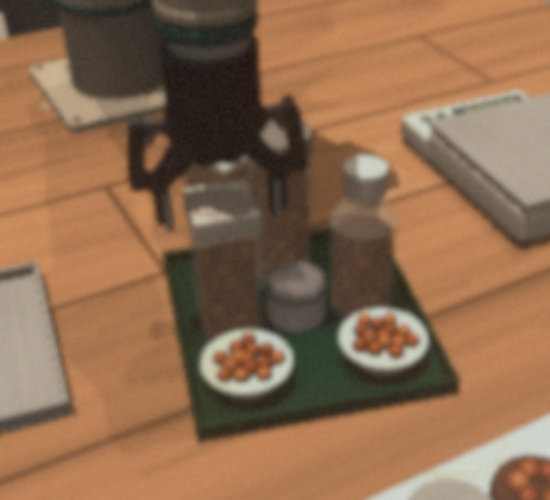

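Request:
servo_tool --rows '[{"dx": 0,"dy": 0,"dz": 0,"wx": 0,"wy": 0,"wz": 0,"fingers": 1},{"dx": 0,"dy": 0,"dz": 0,"wx": 0,"wy": 0,"wz": 0,"fingers": 1},{"dx": 0,"dy": 0,"dz": 0,"wx": 0,"wy": 0,"wz": 0,"fingers": 1},{"dx": 0,"dy": 0,"dz": 0,"wx": 0,"wy": 0,"wz": 0,"fingers": 1},{"dx": 0,"dy": 0,"dz": 0,"wx": 0,"wy": 0,"wz": 0,"fingers": 1}]'

```text
clock: 6.48
eef_pos: [544.6, -80.9, 113.0]
tool_rot: [1.689, 1.568, -0.147]
force: [-1.1, -0.5, 5.6]
width: 57.4
```

Request:
servo_tool --rows '[{"dx": 0,"dy": 0,"dz": 0,"wx": 0,"wy": 0,"wz": 0,"fingers": 1},{"dx": -0.01,"dy": 0,"dz": 0,"wx": 0,"wy": 0,"wz": 0,"fingers": 1},{"dx": -0.01,"dy": 0,"dz": 0,"wx": 0,"wy": 0,"wz": 0,"fingers": 1},{"dx": 0,"dy": 0,"dz": 0,"wx": 0,"wy": 0,"wz": 0,"fingers": 1},{"dx": 0,"dy": 0,"dz": 0,"wx": 0,"wy": 0,"wz": 0,"fingers": 1}]'

```text
clock: 7.1
eef_pos: [543.5, -80.5, 126.3]
tool_rot: [-1.501, 1.571, 2.947]
force: [-0.6, -0.5, -2.8]
width: 57.3
```

```bash
python3 - <<'E'
from g import *
go(503,-378,185,-1)
im=ctrl.get_image("scene");cv2.imwrite("pics/p4.png",cv2.resize(im[80:280,130:350,::-1],None,fx=2.5,fy=2.5))
E
```

```text
t 7.1 p [543.5 -80.5 126.3] F [-0.6 -0.5 -2.8] w 57.3 d [ -40.5 -297.5   58.7] tool units [-0.0783  0.0518  0.3969] w6 [0. 0. 0.]
```

View pics/p4.png

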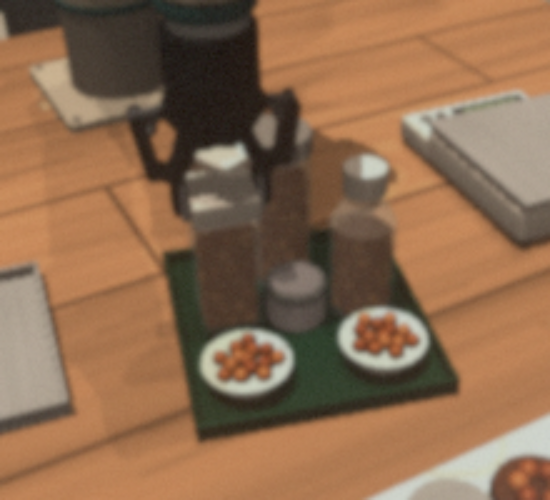

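Request:
servo_tool --rows '[{"dx": -0.04,"dy": 0,"dz": 0,"wx": 0,"wy": 0,"wz": 0,"fingers": 1},{"dx": -0.038,"dy": 0.003,"dz": 0.02,"wx": 0,"wy": 0,"wz": 0,"fingers": 1},{"dx": 0,"dy": 0.006,"dz": 0.042,"wx": 0,"wy": 0,"wz": 0,"fingers": 1},{"dx": 0,"dy": 0.006,"dz": 0.046,"wx": 0,"wy": 0,"wz": 0,"fingers": 1},{"dx": 0,"dy": 0.006,"dz": 0.046,"wx": 0,"wy": 0,"wz": 0,"fingers": 1}]'

```text
clock: 7.78
eef_pos: [528.1, -197.0, 184.5]
tool_rot: [-1.637, 1.57, 2.811]
force: [-0.3, -0.0, -2.4]
width: 57.5
```

Request:
servo_tool --rows '[{"dx": 0,"dy": 0.006,"dz": 0.046,"wx": 0,"wy": 0,"wz": 0,"fingers": 1},{"dx": 0,"dy": 0.006,"dz": 0.046,"wx": 0,"wy": 0,"wz": 0,"fingers": 1},{"dx": 0,"dy": 0.006,"dz": 0.046,"wx": 0,"wy": 0,"wz": 0,"fingers": 1},{"dx": 0,"dy": 0.006,"dz": 0.046,"wx": 0,"wy": 0,"wz": 0,"fingers": 1},{"dx": 0,"dy": 0.004,"dz": 0.036,"wx": 0,"wy": 0,"wz": 0,"fingers": 1}]'

```text
clock: 8.4
eef_pos: [504.7, -362.5, 184.2]
tool_rot: [-1.33, 1.57, 3.116]
force: [-0.8, 0.4, -4.3]
width: 57.2
```

Request:
servo_tool --rows '[{"dx": 0,"dy": 0.003,"dz": 0.023,"wx": 0,"wy": 0,"wz": 0,"fingers": 1},{"dx": 0,"dy": 0,"dz": 0,"wx": 0,"wy": 0,"wz": 0,"fingers": 1},{"dx": 0,"dy": 0,"dz": 0,"wx": 0,"wy": 0,"wz": 0,"fingers": 1},{"dx": 0,"dy": 0,"dz": 0,"wx": 0,"wy": 0,"wz": 0,"fingers": 1}]'

```text
clock: 8.9
eef_pos: [504.0, -376.4, 184.8]
tool_rot: [-3.006, 1.57, 1.444]
force: [-1.1, 0.3, -3.5]
width: 57.2
```

```bash
python3 - <<'E'
from g import *
go(503,-378,112.5,-1)
im=ctrl.get_image("scene");cv2.imwrite("pics/p5.png",cv2.resize(im[50:300,0:300,::-1],None,fx=2,fy=2))
E
```

```text
t 8.9 p [ 504.  -376.4  184.8] F [-1.1  0.3 -3.5] w 57.2 d [ -1.   -1.6 -72.3] tool units [ 0.0964 -0.0007  0.0026] w6 [ 0.02 -0.01  0.  ]
```

View pics/p5.png

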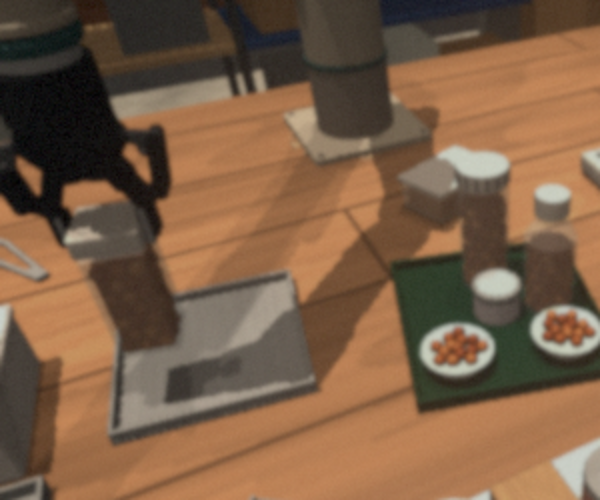

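Request:
servo_tool --rows '[{"dx": 0.035,"dy": 0,"dz": 0.002,"wx": 0,"wy": 0,"wz": 0,"fingers": 1},{"dx": 0.035,"dy": 0,"dz": 0,"wx": 0,"wy": 0,"wz": 0,"fingers": 1},{"dx": 0.02,"dy": 0,"dz": 0,"wx": 0,"wy": 0,"wz": 0,"fingers": 1},{"dx": 0,"dy": 0,"dz": 0,"wx": 0,"wy": 0,"wz": 0,"fingers": 1},{"dx": 0,"dy": 0,"dz": 0,"wx": 0,"wy": 0,"wz": 0,"fingers": 1}]'

```text
clock: 9.57
eef_pos: [503.6, -380.0, 118.3]
tool_rot: [1.241, 1.569, -0.594]
force: [0.5, -0.7, -2.6]
width: 56.9
```

Request:
servo_tool --rows '[{"dx": 0.004,"dy": 0,"dz": 0,"wx": 0,"wy": 0,"wz": 0,"fingers": 1},{"dx": 0.002,"dy": 0,"dz": 0,"wx": 0,"wy": 0,"wz": 0,"fingers": 1},{"dx": 0,"dy": 0,"dz": 0,"wx": 0,"wy": 0,"wz": 0,"fingers": 1}]'

```text
clock: 9.95
eef_pos: [503.1, -379.8, 113.2]
tool_rot: [1.282, 1.57, -0.554]
force: [-0.1, 0.1, -0.9]
width: 57.2
```

```bash
python3 - <<'E'
from g import *
go(503,-378,112,-1)
E
```

```text
t 9.95 p [ 503.1 -379.8  113.2] F [-0.1  0.1 -0.9] w 57.2 d [-0.1  1.8 -1.2] tool units [ 0.0016 -0.0007 -0.0022] w6 [ 0.    0.   -0.01]
```

Request:
servo_tool --rows '[{"dx": 0.001,"dy": 0,"dz": 0,"wx": 0,"wy": 0,"wz": 0,"fingers": 1},{"dx": 0,"dy": 0,"dz": 0,"wx": 0,"wy": 0,"wz": 0,"fingers": 0.12},{"dx": 0,"dy": 0,"dz": 0,"wx": 0,"wy": 0,"wz": 0,"fingers": 0.12},{"dx": 0,"dy": 0,"dz": 0,"wx": 0,"wy": 0,"wz": 0,"fingers": 0.12},{"dx": 0,"dy": 0,"dz": 0,"wx": 0,"wy": 0,"wz": 0,"fingers": 0.12}]'

```text
clock: 10.58
eef_pos: [502.9, -379.6, 112.0]
tool_rot: [1.934, 1.571, 0.098]
force: [0.1, 0.4, 0.2]
width: 75.1
```

Request:
servo_tool --rows '[{"dx": -0.03,"dy": 0,"dz": 0,"wx": 0,"wy": 0,"wz": 0,"fingers": 0.12},{"dx": -0.05,"dy": 0,"dz": 0,"wx": 0,"wy": 0,"wz": 0,"fingers": 0},{"dx": -0.05,"dy": 0,"dz": 0,"wx": 0,"wy": 0,"wz": 0,"fingers": 0},{"dx": 0,"dy": 0,"dz": 0,"wx": 0,"wy": 0,"wz": 0,"fingers": 0},{"dx": 0,"dy": 0,"dz": 0,"wx": 0,"wy": 0,"wz": 0,"fingers": 0}]'

```text
clock: 11.2
eef_pos: [502.5, -379.2, 209.0]
tool_rot: [-2.012, 1.57, 2.435]
force: [0.1, 0.5, -1.0]
width: 85.4
```

```bash
python3 - <<'E'
from g import *
go(499,-3.3,210,-1)
im=ctrl.get_image("scene");cv2.imwrite("pics/p6.png",cv2.resize(im[50:300,0:300,::-1],None,fx=2,fy=2))
E
```

```text
t 11.2 p [ 502.5 -379.2  209. ] F [ 0.1  0.5 -1. ] w 85.4 d [ -3.5 375.9   1. ] tool units [-0.001  -0.1356 -0.4825] w6 [ 0.   -0.    0.01]
```

View pics/p6.png

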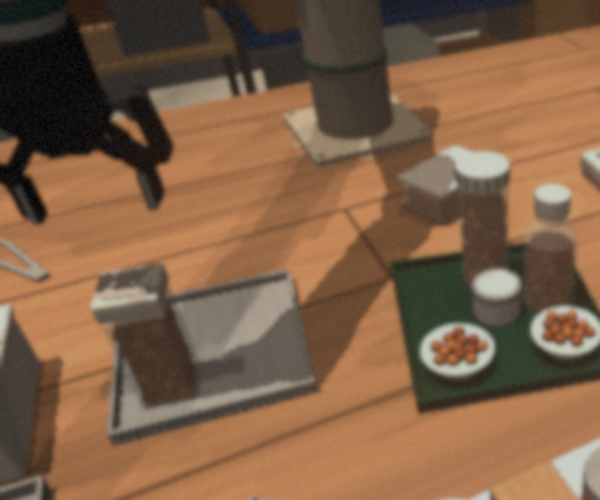

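Request:
servo_tool --rows '[{"dx": 0,"dy": -0.0136,"dz": -0.0483,"wx": 0,"wy": 0,"wz": 0,"fingers": 0},{"dx": 0,"dy": -0.0136,"dz": -0.0483,"wx": 0,"wy": 0,"wz": 0,"fingers": 0},{"dx": 0,"dy": -0.0136,"dz": -0.0483,"wx": 0,"wy": 0,"wz": 0,"fingers": 0},{"dx": 0,"dy": -0.0136,"dz": -0.0483,"wx": 0,"wy": 0,"wz": 0,"fingers": 0},{"dx": 0,"dy": -0.0136,"dz": -0.0483,"wx": 0,"wy": 0,"wz": 0,"fingers": 0}]'

```text
clock: 11.88
eef_pos: [500.2, -189.9, 208.2]
tool_rot: [-1.631, 1.568, 2.817]
force: [1.7, 0.2, -0.0]
width: 85.5
```

Request:
servo_tool --rows '[{"dx": 0,"dy": -0.0136,"dz": -0.0483,"wx": 0,"wy": 0,"wz": 0,"fingers": 0},{"dx": 0,"dy": -0.0136,"dz": -0.0483,"wx": 0,"wy": 0,"wz": 0,"fingers": 0},{"dx": 0,"dy": -0.0136,"dz": -0.0483,"wx": 0,"wy": 0,"wz": 0,"fingers": 0},{"dx": 0,"dy": -0.0136,"dz": -0.0483,"wx": 0,"wy": 0,"wz": 0,"fingers": 0},{"dx": 0,"dy": -0.0136,"dz": -0.0483,"wx": 0,"wy": 0,"wz": 0,"fingers": 0}]'

```text
clock: 12.5
eef_pos: [498.4, -2.1, 208.4]
tool_rot: [-1.231, 1.568, -3.067]
force: [0.6, -0.2, 0.7]
width: 85.3
```

Request:
servo_tool --rows '[{"dx": 0,"dy": 0,"dz": 0,"wx": 0,"wy": 0,"wz": 0,"fingers": 0},{"dx": 0,"dy": 0,"dz": 0,"wx": 0,"wy": 0,"wz": 0,"fingers": 0},{"dx": 0,"dy": 0,"dz": 0,"wx": 0,"wy": 0,"wz": 0,"fingers": 0}]'

```text
clock: 12.88
eef_pos: [499.0, -4.7, 209.2]
tool_rot: [-0.598, 1.57, -2.436]
force: [0.1, 0.1, -0.1]
width: 85.4
```

```bash
python3 - <<'E'
from g import *
go(499,-3.2,136,-1)
im=ctrl.get_image("scene");cv2.imwrite("pics/p7.png",cv2.resize(im[0:280,130:430,::-1],None,fx=2,fy=2))
E
```

```text
t 12.88 p [499.   -4.7 209.2] F [ 0.1  0.1 -0.1] w 85.4 d [ -0.    1.5 -73.2] tool units [ 0.0976 -0.0005 -0.002 ] w6 [-0.02  0.01  0.01]
```

View pics/p7.png

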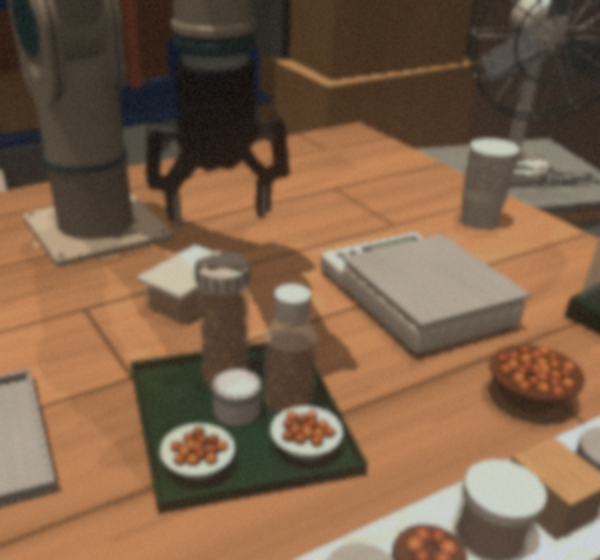

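Gripper centred over the straight jar (tips at about (174,215)/(264,212), lid at (222,265)). I'll go down, close and test the lift.

Request:
servo_tool --rows '[{"dx": 0.035,"dy": 0,"dz": -0.002,"wx": 0,"wy": 0,"wz": 0,"fingers": 0},{"dx": 0.035,"dy": 0,"dz": 0,"wx": 0,"wy": 0,"wz": 0,"fingers": 0},{"dx": 0.027,"dy": 0,"dz": 0,"wx": 0,"wy": 0,"wz": 0,"fingers": 0},{"dx": 0,"dy": 0,"dz": 0,"wx": 0,"wy": 0,"wz": 0,"fingers": 0},{"dx": 0,"dy": 0,"dz": 0,"wx": 0,"wy": 0,"wz": 0,"fingers": 0}]'

```text
clock: 13.55
eef_pos: [500.2, -2.4, 137.4]
tool_rot: [1.713, 1.57, -0.123]
force: [-0.1, -0.1, -0.3]
width: 85.4
```

Request:
servo_tool --rows '[{"dx": 0,"dy": 0,"dz": 0,"wx": 0,"wy": 0,"wz": 0,"fingers": 1},{"dx": 0,"dy": 0,"dz": 0,"wx": 0,"wy": 0,"wz": 0,"fingers": 1},{"dx": 0,"dy": 0,"dz": 0,"wx": 0,"wy": 0,"wz": 0,"fingers": 1},{"dx": 0,"dy": 0,"dz": 0,"wx": 0,"wy": 0,"wz": 0,"fingers": 1},{"dx": 0,"dy": 0,"dz": 0,"wx": 0,"wy": 0,"wz": 0,"fingers": 1}]'

```text
clock: 14.18
eef_pos: [500.6, -2.1, 138.1]
tool_rot: [1.787, 1.568, -0.049]
force: [-0.8, -0.2, 5.5]
width: 60.5
```

Request:
servo_tool --rows '[{"dx": -0.01,"dy": 0,"dz": 0,"wx": 0,"wy": 0,"wz": 0,"fingers": 1},{"dx": -0.02,"dy": 0,"dz": 0,"wx": 0,"wy": 0,"wz": 0,"fingers": 1},{"dx": -0.03,"dy": 0,"dz": 0,"wx": 0,"wy": 0,"wz": 0,"fingers": 1},{"dx": -0.03,"dy": 0,"dz": 0,"wx": 0,"wy": 0,"wz": 0,"fingers": 1},{"dx": 0,"dy": 0,"dz": 0,"wx": 0,"wy": 0,"wz": 0,"fingers": 1}]'

```text
clock: 14.8
eef_pos: [501.1, -1.8, 206.4]
tool_rot: [1.899, 1.566, 0.063]
force: [-0.4, 0.8, -2.8]
width: 60.6
```

```bash
python3 - <<'E'
from g import *
go(426,-278,205,-1)
im=ctrl.get_image("scene");cv2.imwrite("pics/p8.png",cv2.resize(im[0:280,130:430,::-1],None,fx=2,fy=2))
E
```

```text
t 14.8 p [501.1  -1.8 206.4] F [-0.4  0.8 -2.8] w 60.6 d [ -75.1 -276.2   -1.4] tool units [ 1.300e-03 -2.000e-04  3.817e-01] w6 [ 0.   -0.01 -0.04]
```

View pics/p8.png

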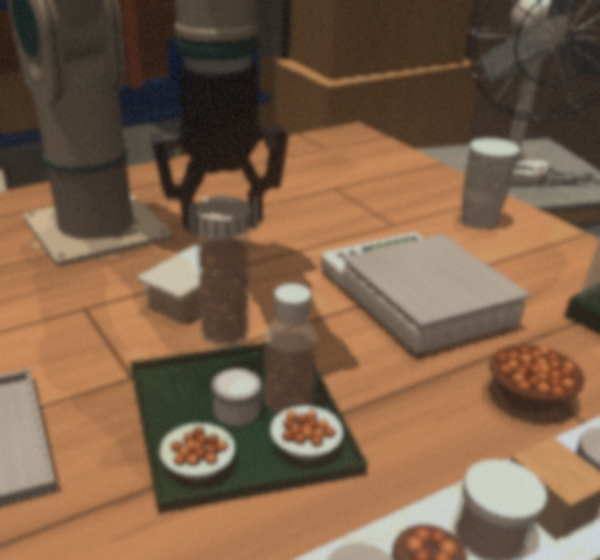

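Request:
servo_tool --rows '[{"dx": 0,"dy": 0,"dz": 0.025,"wx": 0,"wy": 0,"wz": 0,"fingers": 1},{"dx": 0,"dy": 0,"dz": 0.045,"wx": 0,"wy": 0,"wz": 0,"fingers": 1},{"dx": 0,"dy": 0,"dz": 0.05,"wx": 0,"wy": 0,"wz": 0,"fingers": 1},{"dx": 0,"dy": 0,"dz": 0.05,"wx": 0,"wy": 0,"wz": 0,"fingers": 1},{"dx": 0,"dy": 0,"dz": 0.05,"wx": 0,"wy": 0,"wz": 0,"fingers": 1}]'

```text
clock: 15.48
eef_pos: [454.5, -163.4, 203.4]
tool_rot: [-1.286, 1.568, -3.123]
force: [0.9, 0.5, -1.8]
width: 60.7
```

Request:
servo_tool --rows '[{"dx": 0,"dy": 0,"dz": 0.05,"wx": 0,"wy": 0,"wz": 0,"fingers": 1},{"dx": 0,"dy": 0,"dz": 0.05,"wx": 0,"wy": 0,"wz": 0,"fingers": 1},{"dx": 0,"dy": 0,"dz": 0.04,"wx": 0,"wy": 0,"wz": 0,"fingers": 1},{"dx": 0,"dy": 0,"dz": 0.022,"wx": 0,"wy": 0,"wz": 0,"fingers": 1},{"dx": 0,"dy": 0,"dz": 0,"wx": 0,"wy": 0,"wz": 0,"fingers": 1}]'

```text
clock: 16.1
eef_pos: [423.5, -279.4, 203.8]
tool_rot: [-1.557, 1.569, 2.888]
force: [0.4, 0.2, -2.0]
width: 60.4
```

Request:
servo_tool --rows '[{"dx": 0.03,"dy": 0,"dz": 0,"wx": 0,"wy": 0,"wz": 0,"fingers": 1},{"dx": 0.03,"dy": 0,"dz": 0,"wx": 0,"wy": 0,"wz": 0,"fingers": 1},{"dx": 0.02,"dy": 0,"dz": 0,"wx": 0,"wy": 0,"wz": 0,"fingers": 1},{"dx": 0,"dy": 0,"dz": 0,"wx": 0,"wy": 0,"wz": 0,"fingers": 1},{"dx": 0,"dy": 0,"dz": 0,"wx": 0,"wy": 0,"wz": 0,"fingers": 1}]'

```text
clock: 16.73
eef_pos: [425.2, -278.3, 144.8]
tool_rot: [1.45, 1.57, -0.385]
force: [0.3, -0.3, -2.0]
width: 60.3
```

```bash
python3 - <<'E'
from g import *
go(426,-278,137.8,-1)
im=ctrl.get_image("scene");cv2.imwrite("pics/p9.png",cv2.resize(im[50:300,0:300,::-1],None,fx=2,fy=2))
E
```

```text
t 16.73 p [ 425.2 -278.3  144.8] F [ 0.3 -0.3 -2. ] w 60.3 d [ 0.8  0.3 -7. ] tool units [ 0.0094  0.0009 -0.0006] w6 [ 0.01  0.   -0.01]
```

View pics/p9.png

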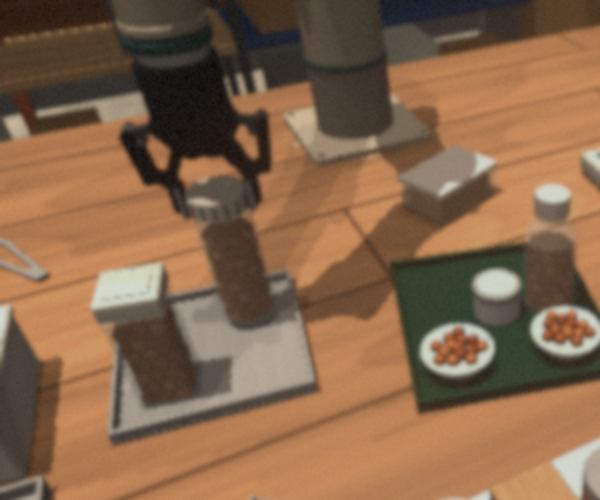

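Request:
servo_tool --rows '[{"dx": 0.005,"dy": 0,"dz": 0,"wx": 0,"wy": 0,"wz": 0,"fingers": 1},{"dx": 0.003,"dy": 0,"dz": 0,"wx": 0,"wy": 0,"wz": 0,"fingers": 1},{"dx": 0.001,"dy": 0,"dz": 0,"wx": 0,"wy": 0,"wz": 0,"fingers": 1},{"dx": 0,"dy": 0,"dz": 0,"wx": 0,"wy": 0,"wz": 0,"fingers": 1}]'

```text
clock: 17.27
eef_pos: [425.1, -278.6, 138.2]
tool_rot: [1.47, 1.57, -0.366]
force: [-1.1, 0.8, 4.7]
width: 60.5
```

```bash
python3 - <<'E'
from g import *
go(426,-278,137.8,-1)
E
```

```text
t 17.27 p [ 425.1 -278.6  138.2] F [-1.1  0.8  4.7] w 60.5 d [ 0.9  0.6 -0.4] tool units [ 0.0005  0.001  -0.001 ] w6 [ 0.    0.   -0.01]
```

Request:
servo_tool --rows '[{"dx": 0,"dy": 0,"dz": 0,"wx": 0,"wy": 0,"wz": 0,"fingers": 0.12},{"dx": 0,"dy": 0,"dz": 0,"wx": 0,"wy": 0,"wz": 0,"fingers": 0.12},{"dx": 0,"dy": 0,"dz": 0,"wx": 0,"wy": 0,"wz": 0,"fingers": 0.12},{"dx": -0.03,"dy": 0,"dz": 0,"wx": 0,"wy": 0,"wz": 0,"fingers": 0.12},{"dx": -0.05,"dy": 0,"dz": 0,"wx": 0,"wy": 0,"wz": 0,"fingers": 0.1}]'

```text
clock: 17.9
eef_pos: [423.8, -277.8, 197.2]
tool_rot: [-1.811, 1.567, 2.636]
force: [0.5, -0.0, 0.5]
width: 77.4
```

Request:
servo_tool --rows '[{"dx": -0.02,"dy": 0.0084,"dz": -0.0465,"wx": 0,"wy": 0,"wz": 0,"fingers": 0},{"dx": 0,"dy": 0.0084,"dz": -0.0465,"wx": 0,"wy": 0,"wz": 0,"fingers": 0},{"dx": 0,"dy": 0.0084,"dz": -0.0465,"wx": 0,"wy": 0,"wz": 0,"fingers": 0},{"dx": 0,"dy": 0.0084,"dz": -0.0465,"wx": 0,"wy": 0,"wz": 0,"fingers": 0},{"dx": 0,"dy": 0.0084,"dz": -0.0465,"wx": 0,"wy": 0,"wz": 0,"fingers": 0}]'

```text
clock: 18.52
eef_pos: [501.1, -117.2, 212.5]
tool_rot: [1.138, 1.571, -0.698]
force: [1.1, 0.3, 0.2]
width: 85.4
```

Request:
servo_tool --rows '[{"dx": 0,"dy": 0.0084,"dz": -0.0465,"wx": 0,"wy": 0,"wz": 0,"fingers": 0},{"dx": 0,"dy": 0.0084,"dz": -0.0465,"wx": 0,"wy": 0,"wz": 0,"fingers": 0},{"dx": 0,"dy": 0.0084,"dz": -0.0465,"wx": 0,"wy": 0,"wz": 0,"fingers": 0},{"dx": 0,"dy": 0.0084,"dz": -0.0465,"wx": 0,"wy": 0,"wz": 0,"fingers": 0},{"dx": 0,"dy": 0.0084,"dz": -0.0465,"wx": 0,"wy": 0,"wz": 0,"fingers": 0}]'

```text
clock: 19.15
eef_pos: [577.1, 42.8, 212.4]
tool_rot: [-0.704, 1.571, -2.54]
force: [-0.3, 0.3, -0.8]
width: 85.5
```

Request:
servo_tool --rows '[{"dx": 0,"dy": 0,"dz": 0,"wx": 0,"wy": 0,"wz": 0,"fingers": 0},{"dx": 0,"dy": 0,"dz": 0,"wx": 0,"wy": 0,"wz": 0,"fingers": 0},{"dx": 0,"dy": 0,"dz": 0,"wx": 0,"wy": 0,"wz": 0,"fingers": 0}]'

```text
clock: 19.52
eef_pos: [576.4, 40.2, 212.6]
tool_rot: [-0.274, 1.57, -2.111]
force: [-0.1, 0.0, -0.4]
width: 85.7
```

```bash
python3 - <<'E'
from g import *
go(577.7,42.1,126,-1); print(ctrl.read_state()['qpos'].round(2))
im=ctrl.get_image("scene");cv2.imwrite("pics/p10.png",cv2.resize(im[0:280,30:400,::-1],None,fx=2,fy=2))
E
```

```text
t 19.52 p [576.4  40.2 212.6] F [-0.1  0.  -0.4] w 85.7 d [  1.3   1.9 -86.6] tool units [ 0.1154  0.0011 -0.003 ] w6 [-0.02  0.01  0.  ]
[-0.2   0.55  0.12  1.75 -0.08  0.85 -1.88]
```

View pics/p10.png

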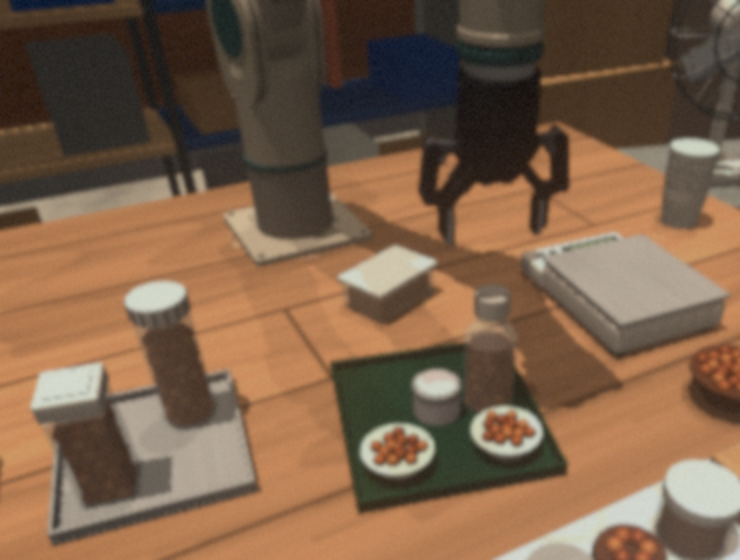

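Request:
servo_tool --rows '[{"dx": 0.04,"dy": 0.001,"dz": -0.003,"wx": 0,"wy": 0,"wz": 0,"fingers": 0},{"dx": 0.04,"dy": 0,"dz": 0,"wx": 0,"wy": 0,"wz": 0,"fingers": 0},{"dx": 0.035,"dy": 0,"dz": 0,"wx": 0,"wy": 0,"wz": 0,"fingers": 0},{"dx": 0,"dy": 0,"dz": 0,"wx": 0,"wy": 0,"wz": 0,"fingers": 0},{"dx": 0,"dy": 0,"dz": 0,"wx": 0,"wy": 0,"wz": 0,"fingers": 0.3}]'

```text
clock: 20.2
eef_pos: [578.8, 43.2, 127.3]
tool_rot: [1.809, 1.569, -0.027]
force: [0.5, -0.6, 0.1]
width: 69.5
```

Request:
servo_tool --rows '[{"dx": 0,"dy": 0,"dz": 0,"wx": 0,"wy": 0,"wz": 0,"fingers": 1},{"dx": 0,"dy": 0,"dz": 0,"wx": 0,"wy": 0,"wz": 0,"fingers": 1},{"dx": 0,"dy": 0,"dz": 0,"wx": 0,"wy": 0,"wz": 0,"fingers": 1},{"dx": 0,"dy": 0,"dz": 0,"wx": 0,"wy": 0,"wz": 0,"fingers": 1},{"dx": 0,"dy": 0,"dz": 0,"wx": 0,"wy": 0,"wz": 0,"fingers": 1}]'

```text
clock: 20.82
eef_pos: [579.0, 43.4, 127.7]
tool_rot: [1.807, 1.568, -0.029]
force: [-1.2, -0.9, 6.0]
width: 38.8
```

Request:
servo_tool --rows '[{"dx": 0,"dy": 0,"dz": 0,"wx": 0,"wy": 0,"wz": 0,"fingers": 1},{"dx": -0.01,"dy": 0,"dz": 0,"wx": 0,"wy": 0,"wz": 0,"fingers": 1},{"dx": -0.03,"dy": 0,"dz": 0,"wx": 0,"wy": 0,"wz": 0,"fingers": 1},{"dx": -0.03,"dy": 0,"dz": 0,"wx": 0,"wy": 0,"wz": 0,"fingers": 1},{"dx": -0.03,"dy": 0,"dz": 0,"wx": 0,"wy": 0,"wz": 0,"fingers": 1}]'

```text
clock: 21.45
eef_pos: [577.6, 43.9, 202.0]
tool_rot: [-1.381, 1.57, 3.067]
force: [-0.1, -0.4, -3.1]
width: 38.4
```

```bash
python3 - <<'E'
from g import *
go(515,-290.5,200,-1)
im=ctrl.get_image("scene");cv2.imwrite("pics/p11.png",cv2.resize(im[0:280,30:400,::-1],None,fx=2,fy=2))
E
```

```text
t 21.45 p [577.6  43.9 202. ] F [-0.1 -0.4 -3.1] w 38.4 d [ -62.6 -334.4   -2. ] tool units [0.0027 0.0361 0.4522] w6 [0.01 0.   0.01]
```

View pics/p11.png

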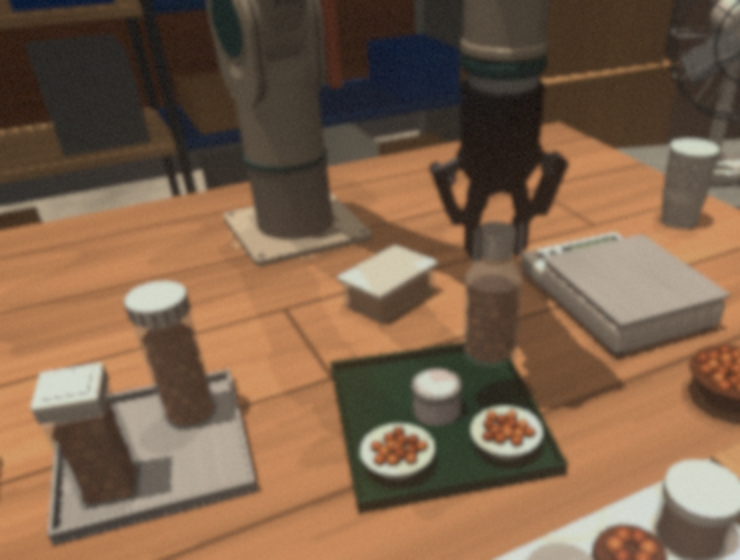

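Request:
servo_tool --rows '[{"dx": 0,"dy": 0.0036,"dz": 0.025,"wx": 0,"wy": 0,"wz": 0,"fingers": 1},{"dx": 0,"dy": 0.0036,"dz": 0.045,"wx": 0,"wy": 0,"wz": 0,"fingers": 1},{"dx": 0,"dy": 0.0036,"dz": 0.05,"wx": 0,"wy": 0,"wz": 0,"fingers": 1},{"dx": 0,"dy": 0.0036,"dz": 0.05,"wx": 0,"wy": 0,"wz": 0,"fingers": 1},{"dx": 0,"dy": 0.0036,"dz": 0.05,"wx": 0,"wy": 0,"wz": 0,"fingers": 1}]'

```text
clock: 22.12
eef_pos: [545.9, -121.7, 199.9]
tool_rot: [-1.196, 1.568, -3.033]
force: [1.3, -0.3, -2.3]
width: 38.6
```

Request:
servo_tool --rows '[{"dx": 0,"dy": 0.0036,"dz": 0.05,"wx": 0,"wy": 0,"wz": 0,"fingers": 1},{"dx": 0,"dy": 0.0036,"dz": 0.05,"wx": 0,"wy": 0,"wz": 0,"fingers": 1},{"dx": 0,"dy": 0.0036,"dz": 0.05,"wx": 0,"wy": 0,"wz": 0,"fingers": 1},{"dx": 0,"dy": 0.0036,"dz": 0.05,"wx": 0,"wy": 0,"wz": 0,"fingers": 1},{"dx": 0,"dy": 0.0036,"dz": 0.03,"wx": 0,"wy": 0,"wz": 0,"fingers": 1}]'

```text
clock: 22.75
eef_pos: [512.6, -292.7, 199.7]
tool_rot: [-1.165, 1.567, -3.005]
force: [0.6, 0.3, -2.4]
width: 38.6
```

Request:
servo_tool --rows '[{"dx": 0,"dy": 0,"dz": 0,"wx": 0,"wy": 0,"wz": 0,"fingers": 1},{"dx": 0,"dy": 0,"dz": 0,"wx": 0,"wy": 0,"wz": 0,"fingers": 1},{"dx": 0,"dy": 0,"dz": 0,"wx": 0,"wy": 0,"wz": 0,"fingers": 1}]'

```text
clock: 23.12
eef_pos: [515.9, -287.6, 200.9]
tool_rot: [-2.443, 1.569, 2.006]
force: [0.8, 0.3, -2.0]
width: 38.9
```

```bash
python3 - <<'E'
from g import *
go(515,-290.5,127.5,-1)
im=ctrl.get_image("scene");cv2.imwrite("pics/p12.png",cv2.resize(im[50:300,0:300,::-1],None,fx=2,fy=2))
E
```

```text
t 23.12 p [ 515.9 -287.6  200.9] F [ 0.8  0.3 -2. ] w 38.9 d [ -0.9  -2.9 -73.4] tool units [ 0.0979 -0.0001  0.0042] w6 [ 0.02 -0.01  0.01]
```

View pics/p12.png

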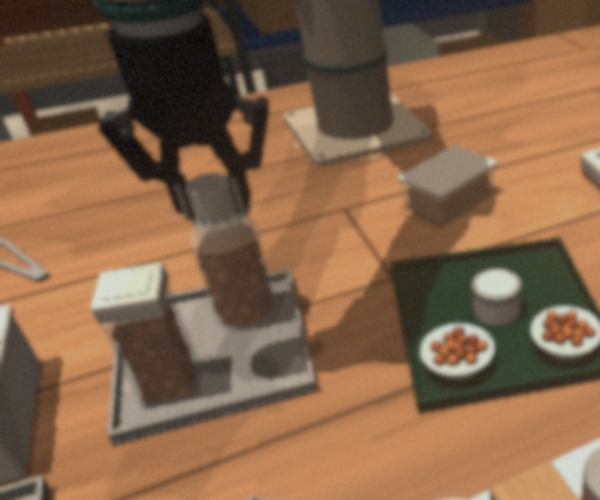

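Request:
servo_tool --rows '[{"dx": 0.03,"dy": 0,"dz": 0.001,"wx": 0,"wy": 0,"wz": 0,"fingers": 1},{"dx": 0.035,"dy": 0,"dz": 0,"wx": 0,"wy": 0,"wz": 0,"fingers": 1},{"dx": 0.022,"dy": 0,"dz": 0,"wx": 0,"wy": 0,"wz": 0,"fingers": 1},{"dx": 0,"dy": 0,"dz": 0,"wx": 0,"wy": 0,"wz": 0,"fingers": 1},{"dx": 0.004,"dy": 0,"dz": 0,"wx": 0,"wy": 0,"wz": 0,"fingers": 1}]'

```text
clock: 23.8
eef_pos: [516.5, -290.1, 134.0]
tool_rot: [1.348, 1.569, -0.487]
force: [1.1, 0.7, -1.9]
width: 38.5
```

Request:
servo_tool --rows '[{"dx": 0.003,"dy": 0,"dz": 0,"wx": 0,"wy": 0,"wz": 0,"fingers": 1},{"dx": 0,"dy": 0,"dz": 0,"wx": 0,"wy": 0,"wz": 0,"fingers": 1},{"dx": 0,"dy": 0,"dz": 0,"wx": 0,"wy": 0,"wz": 0,"fingers": 1}]'

```text
clock: 24.18
eef_pos: [515.7, -289.9, 131.1]
tool_rot: [1.356, 1.57, -0.48]
force: [-1.3, -0.3, -2.8]
width: 38.5
```

```bash
python3 - <<'E'
from g import *
go(515,-290.5,127.5,-1)
E
```

```text
t 24.18 p [ 515.7 -289.9  131.1] F [-1.3 -0.3 -2.8] w 38.5 d [-0.7 -0.6 -3.6] tool units [ 0.0049 -0.0008  0.001 ] w6 [ 0.    0.   -0.01]
```

Request:
servo_tool --rows '[{"dx": 0.003,"dy": 0,"dz": 0,"wx": 0,"wy": 0,"wz": 0,"fingers": 1},{"dx": 0.002,"dy": 0,"dz": 0,"wx": 0,"wy": 0,"wz": 0,"fingers": 1},{"dx": 0,"dy": 0,"dz": 0,"wx": 0,"wy": 0,"wz": 0,"fingers": 1},{"dx": 0,"dy": 0,"dz": 0,"wx": 0,"wy": 0,"wz": 0,"fingers": 1}]'

```text
clock: 24.68
eef_pos: [516.0, -290.1, 127.7]
tool_rot: [1.375, 1.57, -0.461]
force: [-1.5, 0.2, 5.1]
width: 38.6
```

Request:
servo_tool --rows '[{"dx": 0,"dy": 0,"dz": 0,"wx": 0,"wy": 0,"wz": 0,"fingers": 0.35},{"dx": 0,"dy": 0,"dz": 0,"wx": 0,"wy": 0,"wz": 0,"fingers": 0.35},{"dx": 0,"dy": 0,"dz": 0,"wx": 0,"wy": 0,"wz": 0,"fingers": 0.35},{"dx": 0,"dy": 0,"dz": 0,"wx": 0,"wy": 0,"wz": 0,"fingers": 0.35},{"dx": -0.03,"dy": 0,"dz": 0,"wx": 0,"wy": 0,"wz": 0,"fingers": 0.35}]'

```text
clock: 25.3
eef_pos: [514.4, -289.1, 148.2]
tool_rot: [-1.794, 1.567, 2.654]
force: [0.6, 0.4, 0.5]
width: 55.3
```

Request:
servo_tool --rows '[{"dx": -0.05,"dy": 0,"dz": 0,"wx": 0,"wy": 0,"wz": 0,"fingers": 0},{"dx": -0.03,"dy": 0,"dz": 0,"wx": 0,"wy": 0,"wz": 0,"fingers": 0},{"dx": 0,"dy": 0,"dz": 0,"wx": 0,"wy": 0,"wz": 0,"fingers": 0},{"dx": 0,"dy": 0,"dz": 0,"wx": 0,"wy": 0,"wz": 0,"fingers": 0}]'

```text
clock: 25.8
eef_pos: [515.1, -289.4, 208.8]
tool_rot: [-1.867, 1.569, 2.58]
force: [-0.3, 0.5, -1.2]
width: 85.1
```

```bash
python3 - <<'E'
from g import *
go(561,-19.7,150,-1)
im=ctrl.get_image("scene");cv2.imwrite("pics/s13.png",im[:,:,::-1]);cv2.imwrite("pics/p13.png",cv2.resize(im[50:300,0:300,::-1],None,fx=2,fy=2))
im=ctrl.get_image("top");cv2.imwrite("pics/t13.png",im[:,:,::-1])
E
```

```text
t 25.8 p [ 515.1 -289.4  208.8] F [-0.3  0.5 -1.2] w 85.1 d [ 45.9 269.7 -58.8] tool units [ 0.0785 -0.0349 -0.363 ] w6 [ 0.   -0.    0.01]
```

View pics/p13.png

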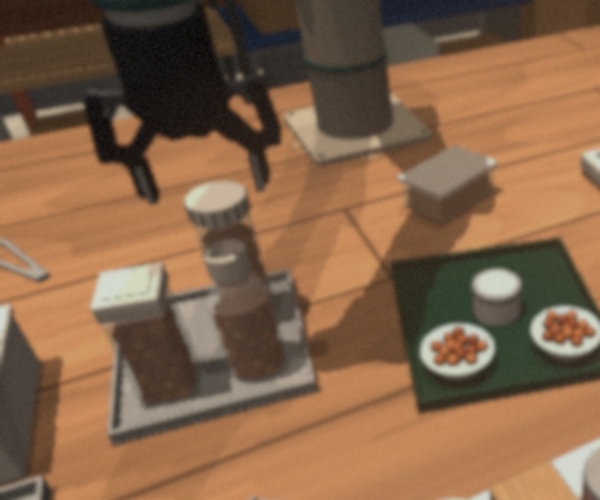

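View pics/t13.png

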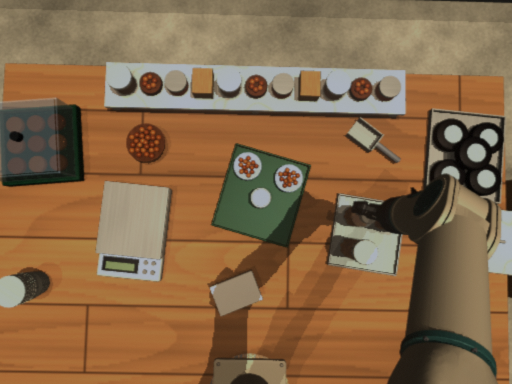

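```bash
python3 - <<'E'
from fit import *
im=cv2.imread("pics/t13.png");print(fitlid("top",im,47,(561,-20),29,thr=120))
ims=cv2.imread("pics/s13.png");print(fitlid("scene",ims,47,(561,-20),29,thr=110))
for z,lab in((60,"scale"),):
    for n in("top","scene"):
        print(n,[(a['conf'],unproj(n,a['point'],0)[0].round(1)) for a in ctrl.mark_of("scale",n)[:2]])
# pan segmentation in top at z=60
r=rect("top",im,60,370,620,200,460,3);hsv=cv2.cvtColor(r,cv2.COLOR_BGR2HSV)
m=((hsv[...,1]<95)&(hsv[...,2]>110)).astype(np.uint8);m=cv2.morphologyEx(m,cv2.MORPH_OPEN,np.ones((9,9)))
q=max(cv2.findContours(m,cv2.RETR_EXTERNAL,cv2.CHAIN_APPROX_NONE)[0],key=cv2.contourArea)
mr=cv2.minAreaRect(q);print(620-mr[0][1]/3,460-mr[0][0]/3,np.array(mr[1])/3,mr[2])
cv2.imwrite("pics/pan.png",cv2.resize(np.hstack([r,cv2.cvtColor(m*255,cv2.COLOR_GRAY2BGR)]),None,fx=.5,fy=.5))
E
```

```text
[{'circ': (561.1, -20.4), 'r': 28.8, 'mom': (561.0, -20.2), 'rc': (560.7, -20.5), 'sz': array([56. , 55.7]), 'ang': 90.0, 'area': 2467.111111111111}]
[{'circ': (562.8, -22.8), 'r': 31.1, 'mom': (563.1, -22.5), 'rc': (563.0, -22.5), 'sz': array([60. , 58.3]), 'ang': 90.0, 'area': 2778.222222222222}]
top [(0.83, array([477.7, 329.1,   0. ])), (0.62, array([563.3, -30.3,   0. ]))]
scene [(0.59, array([572.8, -28.3,   0. ])), (0.57, array([486.9, 326.8,   0. ]))]
478.73640950520837 333.07886759440106 [185.03603109 227.02256266] 3.403917074203491
```

View pics/pan.png

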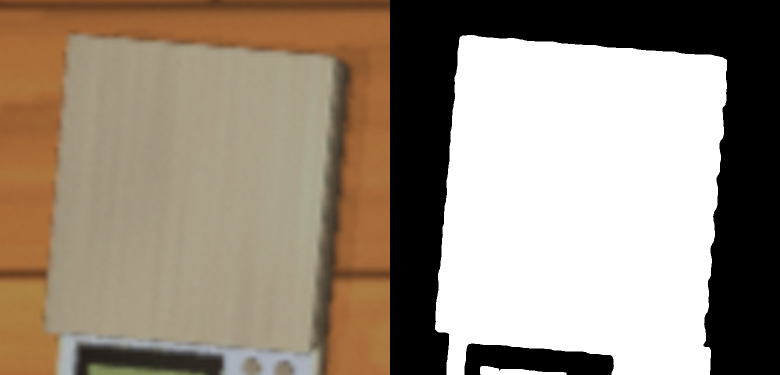

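Request:
servo_tool --rows '[{"dx": 0,"dy": -0.0044,"dz": -0.0454,"wx": 0,"wy": 0,"wz": 0,"fingers": 0},{"dx": 0,"dy": -0.0044,"dz": -0.0454,"wx": 0,"wy": 0,"wz": 0,"fingers": 0},{"dx": 0,"dy": -0.0044,"dz": -0.0454,"wx": 0,"wy": 0,"wz": 0,"fingers": 0},{"dx": 0,"dy": -0.0044,"dz": -0.0454,"wx": 0,"wy": 0,"wz": 0,"fingers": 0},{"dx": 0.03,"dy": -0.0044,"dz": -0.0454,"wx": 0,"wy": 0,"wz": 0,"fingers": 0}]'

```text
clock: 26.62
eef_pos: [545.6, -120.4, 187.7]
tool_rot: [1.648, 1.568, -0.188]
force: [0.8, 0.2, 1.0]
width: 85.3
```

Request:
servo_tool --rows '[{"dx": 0.04,"dy": -0.0044,"dz": -0.0454,"wx": 0,"wy": 0,"wz": 0,"fingers": 0},{"dx": 0.04,"dy": -0.0044,"dz": -0.0454,"wx": 0,"wy": 0,"wz": 0,"fingers": 0},{"dx": 0.04,"dy": -0.0044,"dz": -0.0454,"wx": 0,"wy": 0,"wz": 0,"fingers": 0},{"dx": 0,"dy": 0,"dz": 0,"wx": 0,"wy": 0,"wz": 0,"fingers": 0},{"dx": 0,"dy": 0,"dz": 0,"wx": 0,"wy": 0,"wz": 0,"fingers": 0}]'

```text
clock: 27.25
eef_pos: [561.4, -20.7, 96.8]
tool_rot: [-0.296, 1.57, -2.133]
force: [-0.1, -0.7, 0.9]
width: 85.3
```

```bash
python3 - <<'E'
from g import *
go(561,-20.3,12,-1)
im=ctrl.get_image("scene");cv2.imwrite("pics/p14.png",cv2.resize(im[50:300,130:430,::-1],None,fx=2,fy=2))
E
```

```text
t 27.25 p [561.4 -20.7  96.8] F [-0.1 -0.7  0.9] w 85.3 d [ -0.4   0.4 -84.8] tool units [ 0.1131 -0.0006 -0.0005] w6 [0.   0.01 0.  ]
```

View pics/p14.png

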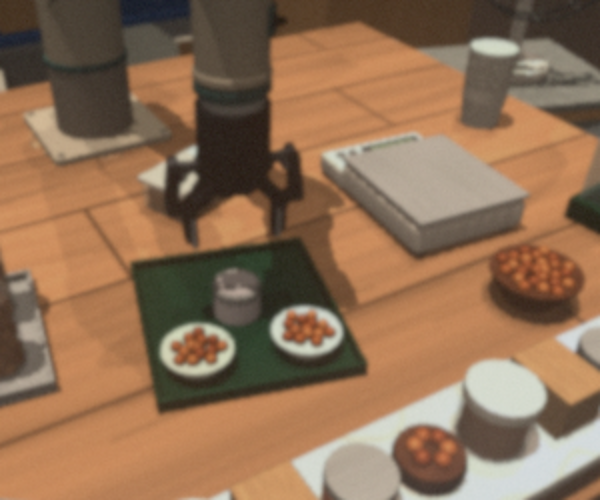

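Request:
servo_tool --rows '[{"dx": 0.035,"dy": 0,"dz": 0,"wx": 0,"wy": 0,"wz": 0,"fingers": 0},{"dx": 0.035,"dy": 0,"dz": 0,"wx": 0,"wy": 0,"wz": 0,"fingers": 0},{"dx": 0.03,"dy": 0,"dz": 0,"wx": 0,"wy": 0,"wz": 0,"fingers": 0},{"dx": 0.01,"dy": 0,"dz": 0,"wx": 0,"wy": 0,"wz": 0,"fingers": 0},{"dx": 0,"dy": 0,"dz": 0,"wx": 0,"wy": 0,"wz": 0,"fingers": 0}]'

```text
clock: 27.92
eef_pos: [561.7, -20.9, 15.0]
tool_rot: [1.113, 1.57, -0.724]
force: [0.4, 0.0, -0.1]
width: 85.3
```

Request:
servo_tool --rows '[{"dx": 0,"dy": 0,"dz": 0,"wx": 0,"wy": 0,"wz": 0,"fingers": 1},{"dx": 0,"dy": 0,"dz": 0,"wx": 0,"wy": 0,"wz": 0,"fingers": 1},{"dx": 0,"dy": 0,"dz": 0,"wx": 0,"wy": 0,"wz": 0,"fingers": 1},{"dx": 0,"dy": 0,"dz": 0,"wx": 0,"wy": 0,"wz": 0,"fingers": 1},{"dx": 0,"dy": 0,"dz": 0,"wx": 0,"wy": 0,"wz": 0,"fingers": 1}]'

```text
clock: 28.55
eef_pos: [562.3, -20.1, 16.0]
tool_rot: [1.821, 1.569, -0.015]
force: [-1.0, -0.3, 5.5]
width: 56.3
```

Request:
servo_tool --rows '[{"dx": -0.01,"dy": 0,"dz": 0,"wx": 0,"wy": 0,"wz": 0,"fingers": 1},{"dx": -0.04,"dy": 0,"dz": 0,"wx": 0,"wy": 0,"wz": 0,"fingers": 1},{"dx": -0.05,"dy": 0,"dz": 0,"wx": 0,"wy": 0,"wz": 0,"fingers": 1},{"dx": -0.05,"dy": 0,"dz": 0,"wx": 0,"wy": 0,"wz": 0,"fingers": 1},{"dx": 0,"dy": 0,"dz": 0,"wx": 0,"wy": 0,"wz": 0,"fingers": 1}]'

```text
clock: 29.18
eef_pos: [563.6, -20.0, 130.2]
tool_rot: [1.83, 1.564, -0.006]
force: [0.3, 0.4, -2.6]
width: 56.0
```

```bash
python3 - <<'E'
from g import *
go(492,331,120,-1)
im=ctrl.get_image("scene");cv2.imwrite("pics/p15.png",cv2.resize(im[50:300,130:430,::-1],None,fx=2,fy=2))
E
```

```text
t 29.18 p [563.6 -20.  130.2] F [ 0.3  0.4 -2.6] w 56.0 d [-71.6 351.  -10.2] tool units [ 0.0129 -0.2147 -0.4267] w6 [ 0.   -0.02 -0.06]
```

View pics/p15.png

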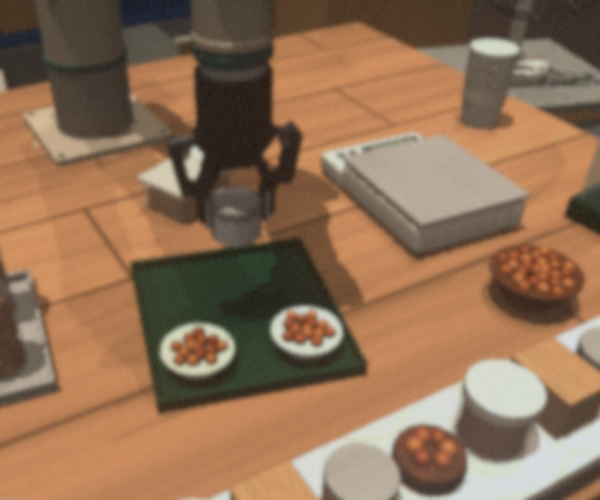

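Request:
servo_tool --rows '[{"dx": 0,"dy": -0.012,"dz": -0.025,"wx": 0,"wy": 0,"wz": 0,"fingers": 1},{"dx": 0,"dy": -0.0235,"dz": -0.0465,"wx": 0,"wy": 0,"wz": 0,"fingers": 1},{"dx": 0,"dy": -0.0235,"dz": -0.0465,"wx": 0,"wy": 0,"wz": 0,"fingers": 1},{"dx": 0,"dy": -0.0235,"dz": -0.0465,"wx": 0,"wy": 0,"wz": 0,"fingers": 1},{"dx": 0,"dy": -0.0235,"dz": -0.0465,"wx": 0,"wy": 0,"wz": 0,"fingers": 1}]'

```text
clock: 29.85
eef_pos: [524.5, 154.4, 125.4]
tool_rot: [-0.976, 1.568, -2.812]
force: [0.3, -0.3, -2.3]
width: 56.4
```

Request:
servo_tool --rows '[{"dx": 0,"dy": -0.0235,"dz": -0.0465,"wx": 0,"wy": 0,"wz": 0,"fingers": 1},{"dx": 0,"dy": -0.0235,"dz": -0.0465,"wx": 0,"wy": 0,"wz": 0,"fingers": 1},{"dx": 0,"dy": -0.0235,"dz": -0.0465,"wx": 0,"wy": 0,"wz": 0,"fingers": 1},{"dx": 0,"dy": -0.0235,"dz": -0.0465,"wx": 0,"wy": 0,"wz": 0,"fingers": 1},{"dx": 0,"dy": -0.0145,"dz": -0.03,"wx": 0,"wy": 0,"wz": 0,"fingers": 1}]'

```text
clock: 30.48
eef_pos: [487.8, 333.1, 125.1]
tool_rot: [-0.967, 1.567, -2.8]
force: [-0.2, -0.8, -2.1]
width: 56.2
```

Request:
servo_tool --rows '[{"dx": 0,"dy": 0,"dz": 0,"wx": 0,"wy": 0,"wz": 0,"fingers": 1},{"dx": 0,"dy": 0,"dz": 0,"wx": 0,"wy": 0,"wz": 0,"fingers": 1},{"dx": 0,"dy": 0,"dz": 0,"wx": 0,"wy": 0,"wz": 0,"fingers": 1}]'

```text
clock: 30.85
eef_pos: [490.4, 329.3, 126.6]
tool_rot: [-0.075, 1.569, -1.913]
force: [0.3, 0.2, -2.1]
width: 56.0
```

```bash
python3 - <<'E'
from g import *
go(492,331,71,-1); print(ctrl.read_state()['qpos'].round(2))
im=ctrl.get_image("scene");cv2.imwrite("pics/p16.png",cv2.resize(im[20:270,200:500,::-1],None,fx=2,fy=2))
E
```

```text
t 30.85 p [490.4 329.3 126.6] F [ 0.3  0.2 -2.1] w 56.0 d [  1.6   1.7 -55.6] tool units [ 0.0742  0.0015 -0.0029] w6 [-0.02  0.02  0.  ]
[-0.75  0.68  0.17  1.79 -0.17  0.69 -2.32]
```

View pics/p16.png

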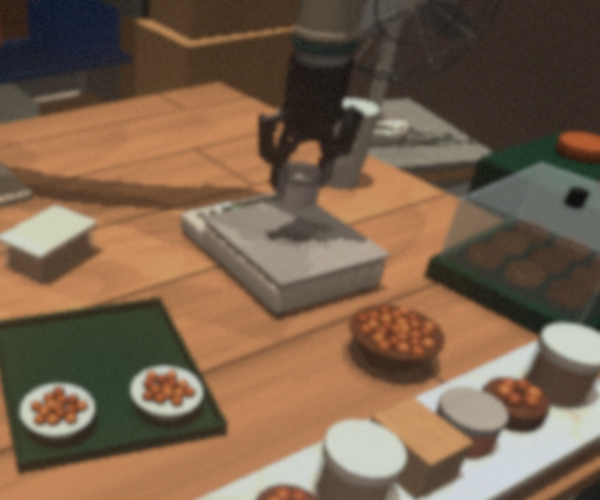

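Request:
servo_tool --rows '[{"dx": 0.03,"dy": 0.001,"dz": -0.002,"wx": 0,"wy": 0,"wz": 0,"fingers": 1},{"dx": 0.025,"dy": 0,"dz": 0,"wx": 0,"wy": 0,"wz": 0,"fingers": 1},{"dx": 0.01,"dy": 0,"dz": 0,"wx": 0,"wy": 0,"wz": 0,"fingers": 1},{"dx": 0,"dy": 0,"dz": 0,"wx": 0,"wy": 0,"wz": 0,"fingers": 1},{"dx": 0,"dy": 0,"dz": 0,"wx": 0,"wy": 0,"wz": 0,"fingers": 1}]'

```text
clock: 31.52
eef_pos: [491.8, 332.6, 79.0]
tool_rot: [2.382, 1.569, 0.546]
force: [0.8, -0.8, -1.9]
width: 56.4
```

Request:
servo_tool --rows '[{"dx": 0.004,"dy": 0,"dz": 0,"wx": 0,"wy": 0,"wz": 0,"fingers": 1},{"dx": 0.002,"dy": 0,"dz": 0,"wx": 0,"wy": 0,"wz": 0,"fingers": 1},{"dx": 0,"dy": 0,"dz": 0,"wx": 0,"wy": 0,"wz": 0,"fingers": 1},{"dx": 0,"dy": 0,"dz": 0,"wx": 0,"wy": 0,"wz": 0,"fingers": 1}]'

```text
clock: 32.02
eef_pos: [491.2, 332.5, 73.8]
tool_rot: [1.557, 1.571, -0.279]
force: [0.3, -0.9, -2.2]
width: 56.0
```

```bash
python3 - <<'E'
from g import *
go(492,331,71,-1)
im=ctrl.get_image("scene");cv2.imwrite("pics/p17.png",cv2.resize(im[20:270,200:500,::-1],None,fx=2,fy=2))
E
```

```text
t 32.02 p [491.2 332.5  73.8] F [ 0.3 -0.9 -2.2] w 56.0 d [ 0.8 -1.5 -2.8] tool units [0.0038 0.0016 0.0016] w6 [ 0.  0. -0.]
```

View pics/p17.png

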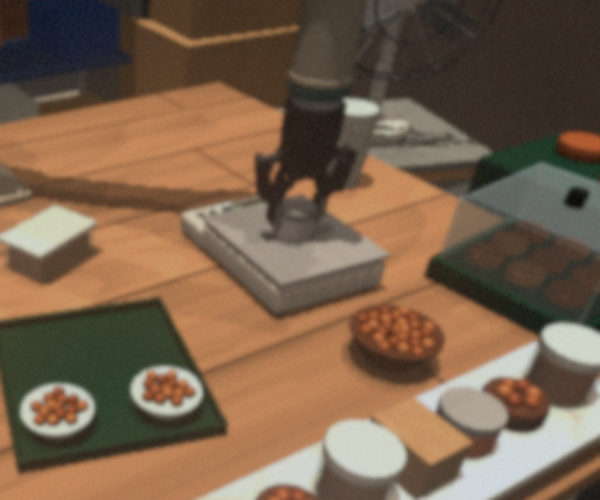

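Request:
servo_tool --rows '[{"dx": 0.002,"dy": 0,"dz": 0,"wx": 0,"wy": 0,"wz": 0,"fingers": 1},{"dx": 0.002,"dy": 0,"dz": 0,"wx": 0,"wy": 0,"wz": 0,"fingers": 1},{"dx": 0,"dy": 0,"dz": 0,"wx": 0,"wy": 0,"wz": 0,"fingers": 1}]'

```text
clock: 32.45
eef_pos: [491.1, 332.5, 71.1]
tool_rot: [-2.059, 1.571, 2.388]
force: [-1.4, -0.8, 1.4]
width: 56.0
```

Request:
servo_tool --rows '[{"dx": 0,"dy": 0,"dz": 0,"wx": 0,"wy": 0,"wz": 0,"fingers": 0.12},{"dx": 0,"dy": 0,"dz": 0,"wx": 0,"wy": 0,"wz": 0,"fingers": 0.1},{"dx": 0,"dy": 0,"dz": 0,"wx": 0,"wy": 0,"wz": 0,"fingers": 0.1},{"dx": 0,"dy": 0,"dz": 0,"wx": 0,"wy": 0,"wz": 0,"fingers": 0.1},{"dx": -0.03,"dy": 0,"dz": 0,"wx": 0,"wy": 0,"wz": 0,"fingers": 0.1}]'

```text
clock: 33.08
eef_pos: [489.9, 331.7, 92.1]
tool_rot: [-0.692, 1.567, -2.528]
force: [0.2, 0.8, -0.5]
width: 76.4
```

Request:
servo_tool --rows '[{"dx": -0.05,"dy": 0,"dz": 0,"wx": 0,"wy": 0,"wz": 0,"fingers": 0},{"dx": -0.05,"dy": 0,"dz": 0,"wx": 0,"wy": 0,"wz": 0,"fingers": 0},{"dx": -0.05,"dy": 0,"dz": 0.03,"wx": 0,"wy": 0,"wz": 0,"fingers": 0},{"dx": 0,"dy": 0.014,"dz": 0.05,"wx": 0,"wy": 0,"wz": 0,"fingers": 0},{"dx": 0,"dy": 0.014,"dz": 0.05,"wx": 0,"wy": 0,"wz": 0,"fingers": 0}]'

```text
clock: 33.7
eef_pos: [486.0, 232.1, 206.5]
tool_rot: [2.279, 1.569, 0.444]
force: [0.1, -0.8, -0.5]
width: 85.4
```

Request:
servo_tool --rows '[{"dx": 0,"dy": 0.014,"dz": 0.05,"wx": 0,"wy": 0,"wz": 0,"fingers": 0},{"dx": 0,"dy": 0.014,"dz": 0.05,"wx": 0,"wy": 0,"wz": 0,"fingers": 0},{"dx": 0,"dy": 0.014,"dz": 0.05,"wx": 0,"wy": 0,"wz": 0,"fingers": 0},{"dx": 0,"dy": 0.014,"dz": 0.05,"wx": 0,"wy": 0,"wz": 0,"fingers": 0},{"dx": 0,"dy": 0,"dz": 0,"wx": 0,"wy": 0,"wz": 0,"fingers": 0}]'

```text
clock: 34.33
eef_pos: [487.2, 73.4, 206.1]
tool_rot: [0.42, 1.569, -1.422]
force: [0.2, 0.6, -0.4]
width: 85.5
```

```bash
python3 - <<'E'
from g import *
from fit import fitlid
go(515.9,-290,208,-1)
a=ctrl.get_image("scene")[:,:,::-1].copy();b=ctrl.get_image("top")[:,:,::-1].copy()
cv2.imwrite("pics/s18.png",a);cv2.imwrite("pics/t18.png",b)
cv2.imwrite("pics/p18.png",np.hstack([rect("top",b,60,370,620,200,460,1.5),rect("scene",a,60,370,620,200,460,1.5)]))
cv2.imwrite("pics/p18b.png",np.hstack([rect("top",b,102,370,620,200,460,1.5),rect("scene",a,102,370,620,200,460,1.5)]))
E
```

```text
t 34.33 p [487.2  73.4 206.1] F [ 0.2  0.6 -0.4] w 85.5 d [  28.7 -363.4    1.9] tool units [-0.0018  0.1667  0.4566] w6 [-0.06  0.01 -0.01]
```

View pics/p18.png

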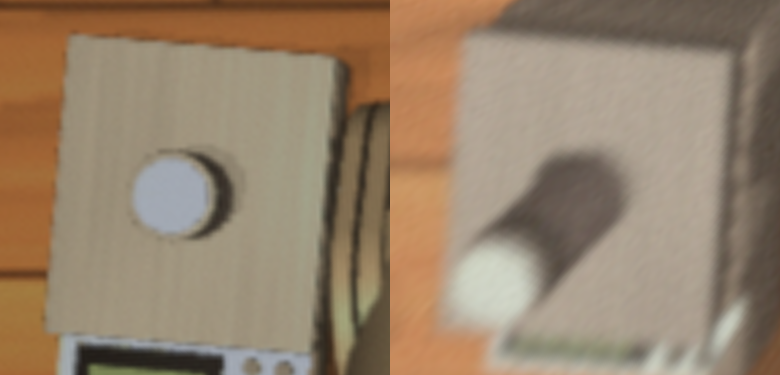

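View pics/p18b.png

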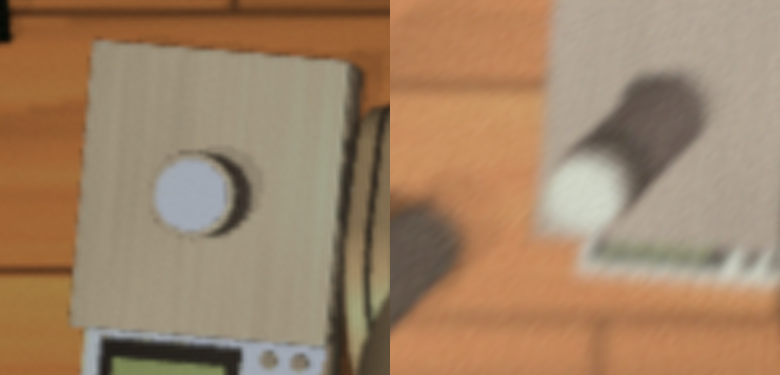

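The tin measures about (491, 330) against a pan centre of about (492, 331), so it is well inside the tolerance. The necked jar goes back first.

Request:
servo_tool --rows '[{"dx": 0,"dy": 0.0167,"dz": 0.0457,"wx": 0,"wy": 0,"wz": 0,"fingers": 0},{"dx": 0,"dy": 0.0167,"dz": 0.0457,"wx": 0,"wy": 0,"wz": 0,"fingers": 0},{"dx": 0,"dy": 0.0167,"dz": 0.0457,"wx": 0,"wy": 0,"wz": 0,"fingers": 0},{"dx": 0,"dy": 0.0167,"dz": 0.0457,"wx": 0,"wy": 0,"wz": 0,"fingers": 0},{"dx": 0,"dy": 0.0167,"dz": 0.0457,"wx": 0,"wy": 0,"wz": 0,"fingers": 0.1}]'

```text
clock: 35.05
eef_pos: [503.5, -104.0, 205.8]
tool_rot: [2.852, 1.57, 1.02]
force: [0.3, 0.3, 0.0]
width: 76.3
```

Request:
servo_tool --rows '[{"dx": 0,"dy": 0.0167,"dz": 0.0457,"wx": 0,"wy": 0,"wz": 0,"fingers": 0.2},{"dx": 0,"dy": 0.0167,"dz": 0.0457,"wx": 0,"wy": 0,"wz": 0,"fingers": 0.25},{"dx": 0,"dy": 0.0167,"dz": 0.0457,"wx": 0,"wy": 0,"wz": 0,"fingers": 0.25},{"dx": 0,"dy": 0.0167,"dz": 0.0457,"wx": 0,"wy": 0,"wz": 0,"fingers": 0.25},{"dx": 0,"dy": 0.0167,"dz": 0.0457,"wx": 0,"wy": 0,"wz": 0,"fingers": 0.25}]'

```text
clock: 35.67
eef_pos: [519.6, -285.8, 205.6]
tool_rot: [2.842, 1.57, 1.009]
force: [-0.2, 0.3, -0.5]
width: 63.9
```

Request:
servo_tool --rows '[{"dx": 0,"dy": 0,"dz": 0,"wx": 0,"wy": 0,"wz": 0,"fingers": 0.25},{"dx": 0,"dy": 0,"dz": 0,"wx": 0,"wy": 0,"wz": 0,"fingers": 0.25},{"dx": 0,"dy": 0,"dz": 0,"wx": 0,"wy": 0,"wz": 0,"fingers": 0.25}]'

```text
clock: 36.05
eef_pos: [518.9, -284.4, 205.7]
tool_rot: [-2.866, 1.57, 1.584]
force: [-0.6, 0.1, 0.3]
width: 63.9
```

```bash
python3 - <<'E'
from g import *
go(515.9,-290,127.5,-1)
im=ctrl.get_image("scene");cv2.imwrite("pics/p19.png",cv2.resize(im[20:270,0:300,::-1],None,fx=2,fy=2))
E
```

```text
t 36.05 p [ 518.9 -284.4  205.7] F [-0.6  0.1  0.3] w 63.9 d [ -3.   -5.6 -78.2] tool units [ 0.1043 -0.0019  0.0084] w6 [ 0.03 -0.01  0.  ]
```

View pics/p19.png

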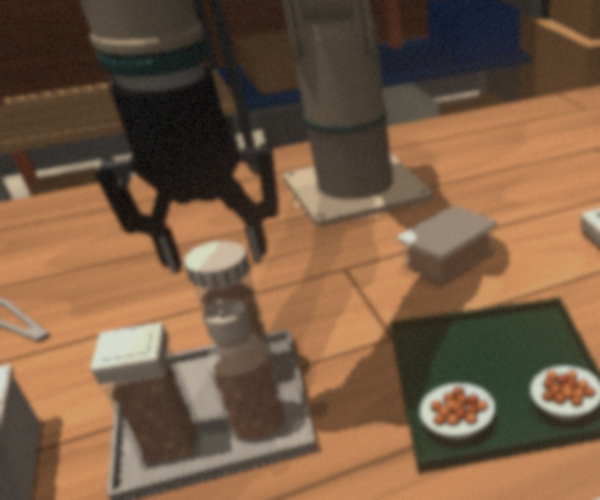

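Request:
servo_tool --rows '[{"dx": 0.03,"dy": -0.002,"dz": 0.0075,"wx": 0,"wy": 0,"wz": 0,"fingers": 0.25},{"dx": 0.03,"dy": 0,"dz": 0,"wx": 0,"wy": 0,"wz": 0,"fingers": 0.25},{"dx": 0.03,"dy": 0,"dz": 0,"wx": 0,"wy": 0,"wz": 0,"fingers": 0.25},{"dx": 0.014,"dy": 0,"dz": 0,"wx": 0,"wy": 0,"wz": 0,"fingers": 0.25},{"dx": 0,"dy": 0,"dz": 0,"wx": 0,"wy": 0,"wz": 0,"fingers": 0.25}]'

```text
clock: 36.72
eef_pos: [515.3, -290.9, 127.5]
tool_rot: [-1.924, 1.57, 2.524]
force: [-0.3, 0.3, 0.9]
width: 63.8
```

Request:
servo_tool --rows '[{"dx": 0,"dy": 0,"dz": 0,"wx": 0,"wy": 0,"wz": 0,"fingers": 0.25}]'

```text
clock: 36.85
eef_pos: [516.0, -291.7, 128.7]
tool_rot: [1.391, 1.569, -0.445]
force: [-0.2, -0.0, -0.3]
width: 64.4
```

```bash
python3 - <<'E'
from g import *
go(515.9,-290,127.5,-1)
E
```

```text
t 36.85 p [ 516.  -291.7  128.7] F [-0.2 -0.  -0.3] w 64.4 d [-0.1  1.7 -1.2] tool units [ 0.0016 -0.0007 -0.0021] w6 [ 0.01  0.   -0.01]
```

Request:
servo_tool --rows '[{"dx": 0,"dy": 0,"dz": -0.002,"wx": 0,"wy": 0,"wz": 0,"fingers": 1},{"dx": 0,"dy": 0,"dz": 0,"wx": 0,"wy": 0,"wz": 0,"fingers": 1},{"dx": 0,"dy": 0,"dz": 0,"wx": 0,"wy": 0,"wz": 0,"fingers": 1},{"dx": 0,"dy": 0,"dz": 0,"wx": 0,"wy": 0,"wz": 0,"fingers": 1},{"dx": 0,"dy": 0,"dz": 0,"wx": 0,"wy": 0,"wz": 0,"fingers": 1}]'

```text
clock: 37.48
eef_pos: [516.4, -290.4, 128.8]
tool_rot: [1.464, 1.569, -0.372]
force: [-0.3, -0.2, 5.7]
width: 38.6
```

Request:
servo_tool --rows '[{"dx": -0.01,"dy": 0,"dz": 0,"wx": 0,"wy": 0,"wz": 0,"fingers": 1},{"dx": -0.03,"dy": 0,"dz": 0,"wx": 0,"wy": 0,"wz": 0,"fingers": 1},{"dx": -0.03,"dy": 0,"dz": 0,"wx": 0,"wy": 0,"wz": 0,"fingers": 1},{"dx": -0.03,"dy": 0,"dz": 0,"wx": 0,"wy": 0,"wz": 0,"fingers": 1},{"dx": 0,"dy": 0,"dz": 0,"wx": 0,"wy": 0,"wz": 0,"fingers": 1}]'

```text
clock: 38.1
eef_pos: [516.5, -290.6, 204.2]
tool_rot: [1.353, 1.568, -0.482]
force: [0.1, 0.1, -2.0]
width: 38.3
```

```bash
python3 - <<'E'
from g import *
go(578.5,43.3,200,-1)
E
```

```text
t 38.1 p [ 516.5 -290.6  204.2] F [ 0.1  0.1 -2. ] w 38.3 d [ 62.  333.9  -4.2] tool units [ 0.0051 -0.0368 -0.4513] w6 [ 0.    0.01 -0.03]
```

Request:
servo_tool --rows '[{"dx": 0,"dy": -0.0037,"dz": -0.025,"wx": 0,"wy": 0,"wz": 0,"fingers": 1},{"dx": 0,"dy": -0.0037,"dz": -0.045,"wx": 0,"wy": 0,"wz": 0,"fingers": 1},{"dx": 0,"dy": -0.0037,"dz": -0.05,"wx": 0,"wy": 0,"wz": 0,"fingers": 1},{"dx": 0,"dy": -0.0037,"dz": -0.05,"wx": 0,"wy": 0,"wz": 0,"fingers": 1},{"dx": 0,"dy": -0.0037,"dz": -0.05,"wx": 0,"wy": 0,"wz": 0,"fingers": 1}]'

```text
clock: 38.72
eef_pos: [544.6, -123.9, 201.4]
tool_rot: [-1.788, 1.567, 2.66]
force: [0.2, 0.6, -2.3]
width: 38.7
```

Request:
servo_tool --rows '[{"dx": 0,"dy": -0.0037,"dz": -0.05,"wx": 0,"wy": 0,"wz": 0,"fingers": 1},{"dx": 0,"dy": -0.0037,"dz": -0.05,"wx": 0,"wy": 0,"wz": 0,"fingers": 1},{"dx": 0,"dy": -0.0037,"dz": -0.05,"wx": 0,"wy": 0,"wz": 0,"fingers": 1},{"dx": 0,"dy": -0.0037,"dz": -0.05,"wx": 0,"wy": 0,"wz": 0,"fingers": 1},{"dx": 0,"dy": -0.0037,"dz": -0.031,"wx": 0,"wy": 0,"wz": 0,"fingers": 1}]'

```text
clock: 39.35
eef_pos: [576.1, 48.1, 201.2]
tool_rot: [-1.762, 1.567, 2.69]
force: [-0.2, -0.0, -3.0]
width: 38.7
```

Request:
servo_tool --rows '[{"dx": 0,"dy": 0,"dz": 0,"wx": 0,"wy": 0,"wz": 0,"fingers": 1},{"dx": 0,"dy": 0,"dz": 0,"wx": 0,"wy": 0,"wz": 0,"fingers": 1},{"dx": 0,"dy": 0,"dz": 0,"wx": 0,"wy": 0,"wz": 0,"fingers": 1}]'

```text
clock: 39.72
eef_pos: [577.1, 42.3, 202.5]
tool_rot: [-0.559, 1.57, -2.397]
force: [-0.5, 0.2, -1.7]
width: 38.8
```

```bash
python3 - <<'E'
from g import *
go(578.5,43.3,128,-1)
E
```

```text
t 39.73 p [577.1  42.3 202.5] F [-0.5  0.2 -1.7] w 38.8 d [  1.4   1.  -74.5] tool units [ 0.0994  0.0016 -0.0018] w6 [-0.01  0.01  0.01]
```

Request:
servo_tool --rows '[{"dx": 0.03,"dy": 0.001,"dz": -0.001,"wx": 0,"wy": 0,"wz": 0,"fingers": 1},{"dx": 0.035,"dy": 0,"dz": 0,"wx": 0,"wy": 0,"wz": 0,"fingers": 1},{"dx": 0.022,"dy": 0,"dz": 0,"wx": 0,"wy": 0,"wz": 0,"fingers": 1},{"dx": 0,"dy": 0,"dz": 0,"wx": 0,"wy": 0,"wz": 0,"fingers": 1},{"dx": 0.004,"dy": 0,"dz": 0,"wx": 0,"wy": 0,"wz": 0,"fingers": 1}]'

```text
clock: 40.35
eef_pos: [579.4, 43.9, 135.4]
tool_rot: [1.867, 1.569, 0.031]
force: [0.5, 0.9, -2.1]
width: 38.8
```

Request:
servo_tool --rows '[{"dx": 0.003,"dy": 0,"dz": 0,"wx": 0,"wy": 0,"wz": 0,"fingers": 1},{"dx": 0.002,"dy": 0,"dz": 0,"wx": 0,"wy": 0,"wz": 0,"fingers": 1},{"dx": 0,"dy": 0,"dz": 0,"wx": 0,"wy": 0,"wz": 0,"fingers": 1},{"dx": 0,"dy": 0,"dz": 0,"wx": 0,"wy": 0,"wz": 0,"fingers": 1}]'

```text
clock: 40.85
eef_pos: [578.6, 44.2, 131.0]
tool_rot: [1.895, 1.57, 0.06]
force: [-0.1, -0.2, -2.7]
width: 38.7
```

```bash
python3 - <<'E'
from g import *
go(578,42.8,127.5,-1)
E
```

```text
t 40.85 p [578.6  44.2 131. ] F [-0.1 -0.2 -2.7] w 38.7 d [-0.6 -1.4 -3.5] tool units [ 0.0047 -0.0003  0.002 ] w6 [ 0. -0. -0.]
```

Request:
servo_tool --rows '[{"dx": 0.003,"dy": 0,"dz": 0.001,"wx": 0,"wy": 0,"wz": 0,"fingers": 1},{"dx": 0.002,"dy": 0,"dz": 0,"wx": 0,"wy": 0,"wz": 0,"fingers": 1},{"dx": 0,"dy": 0,"dz": 0,"wx": 0,"wy": 0,"wz": 0,"fingers": 1},{"dx": 0,"dy": 0,"dz": 0,"wx": 0,"wy": 0,"wz": 0,"fingers": 1}]'

```text
clock: 41.35
eef_pos: [579.2, 43.2, 128.8]
tool_rot: [1.967, 1.568, 0.131]
force: [-2.4, -0.1, 9.5]
width: 38.5
```

Request:
servo_tool --rows '[{"dx": 0,"dy": 0,"dz": 0,"wx": 0,"wy": 0,"wz": 0,"fingers": 0.35},{"dx": 0,"dy": 0,"dz": 0,"wx": 0,"wy": 0,"wz": 0,"fingers": 0.35},{"dx": 0,"dy": 0,"dz": 0,"wx": 0,"wy": 0,"wz": 0,"fingers": 0.35},{"dx": -0.02,"dy": 0,"dz": 0,"wx": 0,"wy": 0,"wz": 0,"fingers": 0.35},{"dx": -0.05,"dy": 0,"dz": 0,"wx": 0,"wy": 0,"wz": 0,"fingers": 0.35}]'

```text
clock: 41.98
eef_pos: [577.1, 43.4, 179.4]
tool_rot: [-1.171, 1.567, -3.007]
force: [1.0, -0.4, 0.5]
width: 55.3
```

Request:
servo_tool --rows '[{"dx": -0.04,"dy": -0.0085,"dz": 0.0468,"wx": 0,"wy": 0,"wz": 0,"fingers": 0.1},{"dx": 0,"dy": -0.0085,"dz": 0.0468,"wx": 0,"wy": 0,"wz": 0,"fingers": 0.1},{"dx": 0,"dy": -0.0085,"dz": 0.0468,"wx": 0,"wy": 0,"wz": 0,"fingers": 0.1},{"dx": 0,"dy": -0.0085,"dz": 0.0468,"wx": 0,"wy": 0,"wz": 0,"fingers": 0.1},{"dx": 0,"dy": -0.0085,"dz": 0.0468,"wx": 0,"wy": 0,"wz": 0,"fingers": 0}]'

```text
clock: 42.6
eef_pos: [501.4, -118.7, 210.7]
tool_rot: [1.663, 1.569, -0.173]
force: [0.2, -1.0, 0.3]
width: 85.4
```

Request:
servo_tool --rows '[{"dx": 0,"dy": -0.0085,"dz": 0.0468,"wx": 0,"wy": 0,"wz": 0,"fingers": 0},{"dx": 0,"dy": -0.0085,"dz": 0.0468,"wx": 0,"wy": 0,"wz": 0,"fingers": 0},{"dx": 0,"dy": -0.0085,"dz": 0.0468,"wx": 0,"wy": 0,"wz": 0,"fingers": 0},{"dx": 0,"dy": -0.0085,"dz": 0.0468,"wx": 0,"wy": 0,"wz": 0,"fingers": 0},{"dx": 0,"dy": -0.0085,"dz": 0.0468,"wx": 0,"wy": 0,"wz": 0,"fingers": 0}]'

```text
clock: 43.22
eef_pos: [424.6, -279.9, 210.6]
tool_rot: [1.359, 1.569, -0.477]
force: [-0.1, -0.1, 0.1]
width: 85.3
```

Request:
servo_tool --rows '[{"dx": 0,"dy": 0,"dz": 0,"wx": 0,"wy": 0,"wz": 0,"fingers": 0},{"dx": 0,"dy": 0,"dz": 0,"wx": 0,"wy": 0,"wz": 0,"fingers": 0},{"dx": 0,"dy": 0,"dz": 0,"wx": 0,"wy": 0,"wz": 0,"fingers": 0}]'

```text
clock: 43.6
eef_pos: [425.6, -277.4, 209.8]
tool_rot: [2.565, 1.57, 0.732]
force: [0.6, 0.1, 0.5]
width: 85.2
```

```bash
python3 - <<'E'
from g import *
from fit import fitlid
go(425.1,-278.6,138,-1)
im=ctrl.get_image("scene");cv2.imwrite("pics/p20.png",cv2.resize(im[20:270,0:370,::-1],None,fx=2,fy=2))
t=ctrl.get_image("top")[:,:,::-1].copy();cv2.imwrite("pics/t20.png",t)
print([ (q['circ'],q['r']) for q in fitlid("top",t,155+5,(577,42),20)],[ (q['circ'],q['r']) for q in fitlid("top",cv2.imread("pics/top0.png"),155+5,(577,42),20)])
E
```

```text
t 43.6 p [ 425.6 -277.4  209.8] F [0.6 0.1 0.5] w 85.2 d [ -0.5  -1.2 -71.8] tool units [ 0.0957 -0.0003  0.0018] w6 [ 0.02 -0.01 -0.  ]
[((577.5, 41.7), 19.0), ((631.9, 18.0), 34.4)] [((554.7, -14.3), 23.2), ((577.4, 41.9), 18.5), ((619.3, 35.2), 23.9)]
```

View pics/p20.png

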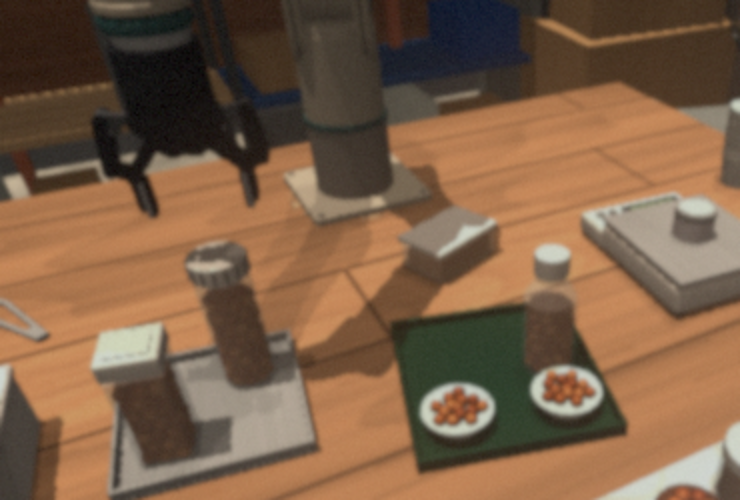

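Necked jar is back: its cap measures (577.5, 41.7) against (577.4, 41.9) at the start. Now the straight jar.

Request:
servo_tool --rows '[{"dx": 0.03,"dy": 0,"dz": 0.0015,"wx": 0,"wy": 0,"wz": 0,"fingers": 0},{"dx": 0.035,"dy": 0,"dz": 0,"wx": 0,"wy": 0,"wz": 0,"fingers": 0},{"dx": 0.03,"dy": 0,"dz": 0,"wx": 0,"wy": 0,"wz": 0,"fingers": 0},{"dx": 0,"dy": 0,"dz": 0,"wx": 0,"wy": 0,"wz": 0,"fingers": 0},{"dx": 0,"dy": 0,"dz": 0,"wx": 0,"wy": 0,"wz": 0,"fingers": 0}]'

```text
clock: 44.32
eef_pos: [425.1, -279.7, 139.0]
tool_rot: [1.354, 1.57, -0.481]
force: [0.4, 0.8, 1.1]
width: 85.5
```

Request:
servo_tool --rows '[{"dx": 0,"dy": 0,"dz": 0,"wx": 0,"wy": 0,"wz": 0,"fingers": 1},{"dx": 0,"dy": 0,"dz": 0,"wx": 0,"wy": 0,"wz": 0,"fingers": 1},{"dx": 0,"dy": 0,"dz": 0,"wx": 0,"wy": 0,"wz": 0,"fingers": 1},{"dx": 0,"dy": 0,"dz": 0,"wx": 0,"wy": 0,"wz": 0,"fingers": 1},{"dx": 0,"dy": 0,"dz": 0,"wx": 0,"wy": 0,"wz": 0,"fingers": 1}]'

```text
clock: 44.95
eef_pos: [425.2, -280.1, 139.6]
tool_rot: [1.385, 1.569, -0.451]
force: [-1.0, 1.1, 5.5]
width: 60.6
```

Request:
servo_tool --rows '[{"dx": -0.01,"dy": 0,"dz": 0,"wx": 0,"wy": 0,"wz": 0,"fingers": 1},{"dx": -0.03,"dy": 0,"dz": 0,"wx": 0,"wy": 0,"wz": 0,"fingers": 1},{"dx": -0.03,"dy": 0,"dz": 0,"wx": 0,"wy": 0,"wz": 0,"fingers": 1},{"dx": -0.025,"dy": 0,"dz": 0,"wx": 0,"wy": 0,"wz": 0,"fingers": 1},{"dx": 0,"dy": 0,"dz": 0,"wx": 0,"wy": 0,"wz": 0,"fingers": 1}]'

```text
clock: 45.58
eef_pos: [425.3, -280.2, 211.0]
tool_rot: [1.333, 1.567, -0.502]
force: [-0.0, -0.4, -2.3]
width: 60.3
```

```bash
python3 - <<'E'
from g import *
go(500.2,-2.4,209,-1)
E
```

```text
t 45.58 p [ 425.3 -280.2  211. ] F [-0.  -0.4 -2.3] w 60.3 d [ 74.9 277.8  -2. ] tool units [ 0.0024 -0.0007 -0.3836] w6 [ 0.    0.01 -0.03]
```

Request:
servo_tool --rows '[{"dx": 0,"dy": 0,"dz": -0.025,"wx": 0,"wy": 0,"wz": 0,"fingers": 1},{"dx": 0,"dy": 0,"dz": -0.045,"wx": 0,"wy": 0,"wz": 0,"fingers": 1},{"dx": 0,"dy": 0,"dz": -0.05,"wx": 0,"wy": 0,"wz": 0,"fingers": 1},{"dx": 0,"dy": 0,"dz": -0.05,"wx": 0,"wy": 0,"wz": 0,"fingers": 1},{"dx": 0,"dy": 0,"dz": -0.05,"wx": 0,"wy": 0,"wz": 0,"fingers": 1}]'

```text
clock: 46.2
eef_pos: [467.2, -117.5, 208.5]
tool_rot: [-1.775, 1.568, 2.674]
force: [0.3, 0.1, -2.1]
width: 60.7
```

Request:
servo_tool --rows '[{"dx": 0,"dy": 0,"dz": -0.05,"wx": 0,"wy": 0,"wz": 0,"fingers": 1},{"dx": 0,"dy": 0,"dz": -0.05,"wx": 0,"wy": 0,"wz": 0,"fingers": 1},{"dx": 0,"dy": 0,"dz": -0.04,"wx": 0,"wy": 0,"wz": 0,"fingers": 1},{"dx": 0,"dy": 0,"dz": -0.0235,"wx": 0,"wy": 0,"wz": 0,"fingers": 1},{"dx": 0,"dy": 0,"dz": 0,"wx": 0,"wy": 0,"wz": 0,"fingers": 1}]'

```text
clock: 46.82
eef_pos: [499.5, -0.5, 208.9]
tool_rot: [-1.521, 1.569, 2.929]
force: [-0.3, -0.1, -2.1]
width: 60.2
```

Request:
servo_tool --rows '[{"dx": 0,"dy": 0,"dz": 0,"wx": 0,"wy": 0,"wz": 0,"fingers": 1},{"dx": 0,"dy": 0,"dz": 0,"wx": 0,"wy": 0,"wz": 0,"fingers": 1}]'

```text
clock: 47.08
eef_pos: [499.5, -3.6, 209.6]
tool_rot: [-0.112, 1.57, -1.95]
force: [0.1, -0.1, -2.3]
width: 60.4
```

```bash
python3 - <<'E'
from g import *
go(500.2,-2.4,139.3,-1)
E
```

```text
t 47.08 p [499.5  -3.6 209.6] F [ 0.1 -0.1 -2.3] w 60.4 d [  0.7   1.2 -70.3] tool units [ 0.0937  0.0004 -0.0018] w6 [-0.02  0.01  0.  ]
```

Request:
servo_tool --rows '[{"dx": 0.03,"dy": 0,"dz": -0.001,"wx": 0,"wy": 0,"wz": 0,"fingers": 1},{"dx": 0.035,"dy": 0,"dz": 0,"wx": 0,"wy": 0,"wz": 0,"fingers": 1},{"dx": 0.02,"dy": 0,"dz": 0,"wx": 0,"wy": 0,"wz": 0,"fingers": 1},{"dx": 0,"dy": 0,"dz": 0,"wx": 0,"wy": 0,"wz": 0,"fingers": 1},{"dx": 0.003,"dy": 0,"dz": 0,"wx": 0,"wy": 0,"wz": 0,"fingers": 1}]'

```text
clock: 47.7
eef_pos: [500.8, -1.7, 144.3]
tool_rot: [1.807, 1.569, -0.029]
force: [-0.0, -0.1, -1.8]
width: 60.6
```

Request:
servo_tool --rows '[{"dx": 0.003,"dy": 0,"dz": 0,"wx": 0,"wy": 0,"wz": 0,"fingers": 1},{"dx": 0.001,"dy": 0,"dz": 0,"wx": 0,"wy": 0,"wz": 0,"fingers": 1},{"dx": 0,"dy": 0,"dz": 0,"wx": 0,"wy": 0,"wz": 0,"fingers": 1},{"dx": 0,"dy": 0,"dz": 0,"wx": 0,"wy": 0,"wz": 0,"fingers": 1}]'

```text
clock: 48.2
eef_pos: [500.2, -1.4, 140.7]
tool_rot: [1.841, 1.57, 0.005]
force: [0.5, 0.3, -2.3]
width: 60.5
```

```bash
python3 - <<'E'
from g import *
go(500.2,-2.4,139.3,-1)
E
```

```text
t 48.2 p [500.2  -1.4 140.7] F [ 0.5  0.3 -2.3] w 60.5 d [ 0.  -1.  -1.4] tool units [0.0019 0.0004 0.0013] w6 [ 0. -0. -0.]
```

Request:
servo_tool --rows '[{"dx": 0.002,"dy": 0,"dz": 0.001,"wx": 0,"wy": 0,"wz": 0,"fingers": 1},{"dx": 0.001,"dy": 0,"dz": 0,"wx": 0,"wy": 0,"wz": 0,"fingers": 1},{"dx": 0,"dy": 0,"dz": 0,"wx": 0,"wy": 0,"wz": 0,"fingers": 1},{"dx": 0,"dy": 0,"dz": 0,"wx": 0,"wy": 0,"wz": 0,"fingers": 1}]'

```text
clock: 48.7
eef_pos: [500.5, -2.0, 139.7]
tool_rot: [2.126, 1.569, 0.29]
force: [-2.4, 0.5, 9.5]
width: 60.4
```

Request:
servo_tool --rows '[{"dx": 0,"dy": 0,"dz": 0,"wx": 0,"wy": 0,"wz": 0,"fingers": 0.12},{"dx": 0,"dy": 0,"dz": 0,"wx": 0,"wy": 0,"wz": 0,"fingers": 0.12},{"dx": 0,"dy": 0,"dz": 0,"wx": 0,"wy": 0,"wz": 0,"fingers": 0.12},{"dx": -0.03,"dy": 0,"dz": 0,"wx": 0,"wy": 0,"wz": 0,"fingers": 0.12},{"dx": -0.05,"dy": 0,"dz": 0,"wx": 0,"wy": 0,"wz": 0,"fingers": 0.1}]'

```text
clock: 49.32
eef_pos: [498.9, -2.2, 197.9]
tool_rot: [-1.2, 1.567, -3.036]
force: [1.5, 0.6, -0.2]
width: 76.8
```

Request:
servo_tool --rows '[{"dx": -0.02,"dy": 0.0136,"dz": 0.0485,"wx": 0,"wy": 0,"wz": 0,"fingers": 0},{"dx": 0,"dy": 0.0136,"dz": 0.0485,"wx": 0,"wy": 0,"wz": 0,"fingers": 0},{"dx": 0,"dy": 0.0136,"dz": 0.0485,"wx": 0,"wy": 0,"wz": 0,"fingers": 0},{"dx": 0,"dy": 0.0136,"dz": 0.0485,"wx": 0,"wy": 0,"wz": 0,"fingers": 0},{"dx": 0,"dy": 0.0136,"dz": 0.0485,"wx": 0,"wy": 0,"wz": 0,"fingers": 0}]'

```text
clock: 49.95
eef_pos: [501.3, -192.2, 213.2]
tool_rot: [-1.873, 1.571, 2.575]
force: [0.2, 0.8, -1.1]
width: 85.3
```

Request:
servo_tool --rows '[{"dx": 0,"dy": 0.0136,"dz": 0.0485,"wx": 0,"wy": 0,"wz": 0,"fingers": 0},{"dx": 0,"dy": 0.0136,"dz": 0.0485,"wx": 0,"wy": 0,"wz": 0,"fingers": 0},{"dx": 0,"dy": 0.0136,"dz": 0.0485,"wx": 0,"wy": 0,"wz": 0,"fingers": 0},{"dx": 0,"dy": 0.0136,"dz": 0.0485,"wx": 0,"wy": 0,"wz": 0,"fingers": 0},{"dx": 0,"dy": 0.0136,"dz": 0.0485,"wx": 0,"wy": 0,"wz": 0,"fingers": 0}]'

```text
clock: 50.58
eef_pos: [502.9, -381.0, 213.0]
tool_rot: [-2.131, 1.57, 2.317]
force: [0.2, -0.5, -0.0]
width: 84.9
```

Request:
servo_tool --rows '[{"dx": 0,"dy": 0,"dz": 0,"wx": 0,"wy": 0,"wz": 0,"fingers": 0},{"dx": 0,"dy": 0,"dz": 0,"wx": 0,"wy": 0,"wz": 0,"fingers": 0},{"dx": 0,"dy": 0,"dz": 0,"wx": 0,"wy": 0,"wz": 0,"fingers": 0}]'

```text
clock: 50.95
eef_pos: [503.5, -378.2, 213.2]
tool_rot: [-2.802, 1.57, 1.648]
force: [0.3, -0.2, -0.6]
width: 84.8
```

```bash
python3 - <<'E'
from g import *
from fit import fitlid
go(502.9,-379.6,112.3,-1)
im=ctrl.get_image("scene");cv2.imwrite("pics/p21.png",cv2.resize(im[20:270,0:370,::-1],None,fx=2,fy=2))
t=ctrl.get_image("top")[:,:,::-1].copy();cv2.imwrite("pics/t21.png",t)
for f in(t,cv2.imread("pics/top0.png")):
  print([ (q['circ'],q['r']) for q in fitlid("top",f,170,(499,-3),31)])
E
```

```text
t 50.95 p [ 503.5 -378.2  213.2] F [ 0.3 -0.2 -0.6] w 84.8 d [  -0.6   -1.4 -100.9] tool units [ 0.1345 -0.0003  0.0021] w6 [ 0.02 -0.01  0.  ]
[((499.9, -2.0), 30.3)]
[((499.2, -3.7), 30.1)]
```

View pics/p21.png

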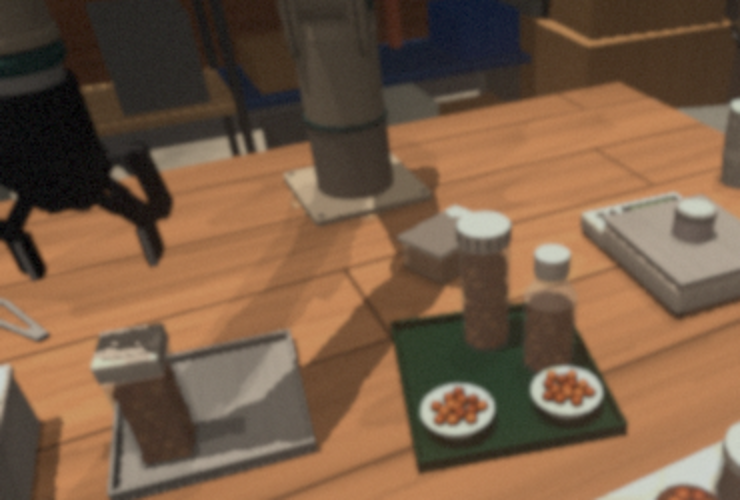

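The straight jar is back within about 2 mm: (499.9, -2.0) against (499.2, -3.7). The square jar is last.

Request:
servo_tool --rows '[{"dx": 0.04,"dy": 0,"dz": 0.0015,"wx": 0,"wy": 0,"wz": 0,"fingers": 0},{"dx": 0.04,"dy": 0,"dz": 0,"wx": 0,"wy": 0,"wz": 0,"fingers": 0},{"dx": 0.035,"dy": 0,"dz": 0,"wx": 0,"wy": 0,"wz": 0,"fingers": 0},{"dx": 0.019,"dy": 0,"dz": 0,"wx": 0,"wy": 0,"wz": 0,"fingers": 0},{"dx": 0,"dy": 0,"dz": 0,"wx": 0,"wy": 0,"wz": 0,"fingers": 0}]'

```text
clock: 51.68
eef_pos: [502.5, -380.3, 112.2]
tool_rot: [-1.998, 1.569, 2.45]
force: [0.5, -0.6, -0.0]
width: 85.4
```

Request:
servo_tool --rows '[{"dx": 0,"dy": 0,"dz": 0,"wx": 0,"wy": 0,"wz": 0,"fingers": 1},{"dx": 0,"dy": 0,"dz": 0,"wx": 0,"wy": 0,"wz": 0,"fingers": 1},{"dx": 0,"dy": 0,"dz": 0,"wx": 0,"wy": 0,"wz": 0,"fingers": 1},{"dx": 0,"dy": 0,"dz": 0,"wx": 0,"wy": 0,"wz": 0,"fingers": 1},{"dx": 0,"dy": 0,"dz": 0,"wx": 0,"wy": 0,"wz": 0,"fingers": 1}]'

```text
clock: 52.3
eef_pos: [504.0, -381.6, 114.5]
tool_rot: [1.32, 1.567, -0.516]
force: [0.8, 1.0, 5.5]
width: 57.2
```

Request:
servo_tool --rows '[{"dx": -0.01,"dy": 0,"dz": 0,"wx": 0,"wy": 0,"wz": 0,"fingers": 1},{"dx": -0.03,"dy": 0,"dz": 0,"wx": 0,"wy": 0,"wz": 0,"fingers": 1},{"dx": -0.03,"dy": 0,"dz": 0,"wx": 0,"wy": 0,"wz": 0,"fingers": 1},{"dx": -0.025,"dy": 0,"dz": 0,"wx": 0,"wy": 0,"wz": 0,"fingers": 1},{"dx": 0,"dy": 0,"dz": 0,"wx": 0,"wy": 0,"wz": 0,"fingers": 1}]'

```text
clock: 52.92
eef_pos: [503.2, -381.5, 185.3]
tool_rot: [1.177, 1.568, -0.659]
force: [0.0, -0.1, -4.2]
width: 57.0
```

```bash
python3 - <<'E'
from g import *
go(543.5,-81,184,-1)
E
```

```text
t 52.92 p [ 503.2 -381.5  185.3] F [ 0.  -0.1 -4.2] w 57.0 d [ 40.3 300.5  -1.3] tool units [ 0.0013 -0.0531 -0.4008] w6 [ 0.    0.01 -0.02]
```

Request:
servo_tool --rows '[{"dx": 0,"dy": -0.003,"dz": -0.025,"wx": 0,"wy": 0,"wz": 0,"fingers": 1},{"dx": 0,"dy": -0.0058,"dz": -0.045,"wx": 0,"wy": 0,"wz": 0,"fingers": 1},{"dx": 0,"dy": -0.0065,"dz": -0.05,"wx": 0,"wy": 0,"wz": 0,"fingers": 1},{"dx": 0,"dy": -0.0065,"dz": -0.05,"wx": 0,"wy": 0,"wz": 0,"fingers": 1},{"dx": 0,"dy": -0.0065,"dz": -0.05,"wx": 0,"wy": 0,"wz": 0,"fingers": 1}]'

```text
clock: 53.55
eef_pos: [524.7, -212.7, 182.8]
tool_rot: [-2.002, 1.568, 2.447]
force: [0.5, 0.2, -3.1]
width: 57.2
```

Request:
servo_tool --rows '[{"dx": 0,"dy": -0.0065,"dz": -0.05,"wx": 0,"wy": 0,"wz": 0,"fingers": 1},{"dx": 0,"dy": -0.0065,"dz": -0.05,"wx": 0,"wy": 0,"wz": 0,"fingers": 1},{"dx": 0,"dy": -0.0065,"dz": -0.05,"wx": 0,"wy": 0,"wz": 0,"fingers": 1},{"dx": 0,"dy": -0.0045,"dz": -0.03,"wx": 0,"wy": 0,"wz": 0,"fingers": 1},{"dx": 0,"dy": 0,"dz": 0,"wx": 0,"wy": 0,"wz": 0,"fingers": 1}]'

```text
clock: 54.18
eef_pos: [542.5, -76.8, 182.9]
tool_rot: [-2.035, 1.567, 2.418]
force: [0.7, -0.3, -3.4]
width: 57.5
```

Request:
servo_tool --rows '[{"dx": 0,"dy": 0,"dz": 0,"wx": 0,"wy": 0,"wz": 0,"fingers": 1},{"dx": 0,"dy": 0,"dz": 0,"wx": 0,"wy": 0,"wz": 0,"fingers": 1}]'

```text
clock: 54.42
eef_pos: [543.0, -82.4, 183.9]
tool_rot: [-0.495, 1.57, -2.332]
force: [-0.3, -1.0, -3.5]
width: 57.2
```

```bash
python3 - <<'E'
from g import *
go(543.5,-81,113.8,-1)
E
```

```text
t 54.42 p [543.  -82.4 183.9] F [-0.3 -1.  -3.5] w 57.2 d [  0.5   1.4 -70.1] tool units [ 0.0934  0.0002 -0.002 ] w6 [-0.01  0.01  0.  ]
```

Request:
servo_tool --rows '[{"dx": 0.03,"dy": 0,"dz": -0.001,"wx": 0,"wy": 0,"wz": 0,"fingers": 1},{"dx": 0.035,"dy": 0,"dz": 0,"wx": 0,"wy": 0,"wz": 0,"fingers": 1},{"dx": 0.02,"dy": 0,"dz": 0,"wx": 0,"wy": 0,"wz": 0,"fingers": 1},{"dx": 0,"dy": 0,"dz": 0,"wx": 0,"wy": 0,"wz": 0,"fingers": 1},{"dx": 0.003,"dy": 0,"dz": 0,"wx": 0,"wy": 0,"wz": 0,"fingers": 1}]'

```text
clock: 55.05
eef_pos: [544.5, -80.9, 118.8]
tool_rot: [1.65, 1.569, -0.187]
force: [0.1, 0.3, -3.0]
width: 57.2
```

Request:
servo_tool --rows '[{"dx": 0.003,"dy": 0,"dz": 0,"wx": 0,"wy": 0,"wz": 0,"fingers": 1},{"dx": 0.001,"dy": 0,"dz": 0,"wx": 0,"wy": 0,"wz": 0,"fingers": 1},{"dx": 0,"dy": 0,"dz": 0,"wx": 0,"wy": 0,"wz": 0,"fingers": 1},{"dx": 0,"dy": 0,"dz": 0,"wx": 0,"wy": 0,"wz": 0,"fingers": 1}]'

```text
clock: 55.55
eef_pos: [543.8, -80.4, 115.2]
tool_rot: [1.818, 1.57, -0.018]
force: [-0.2, 0.3, -3.4]
width: 57.3
```

```bash
python3 - <<'E'
from g import *
go(543.5,-81,113.8,-1)
E
```

```text
t 55.55 p [543.8 -80.4 115.2] F [-0.2  0.3 -3.4] w 57.3 d [-0.3 -0.6 -1.4] tool units [ 0.0019 -0.0002  0.0009] w6 [ 0. -0. -0.]
```

Request:
servo_tool --rows '[{"dx": 0.002,"dy": 0,"dz": 0.001,"wx": 0,"wy": 0,"wz": 0,"fingers": 1},{"dx": 0.001,"dy": 0,"dz": 0,"wx": 0,"wy": 0,"wz": 0,"fingers": 1},{"dx": 0,"dy": 0,"dz": 0,"wx": 0,"wy": 0,"wz": 0,"fingers": 1},{"dx": 0,"dy": 0,"dz": 0,"wx": 0,"wy": 0,"wz": 0,"fingers": 1}]'

```text
clock: 56.05
eef_pos: [544.1, -80.8, 114.5]
tool_rot: [2.214, 1.569, 0.379]
force: [-1.9, 1.6, 11.7]
width: 57.5
```

Touching the tray (11.7 N). Releasing, going up, and moving off to the side for a look.

Request:
servo_tool --rows '[{"dx": 0,"dy": 0,"dz": 0,"wx": 0,"wy": 0,"wz": 0,"fingers": 0.1},{"dx": 0,"dy": 0,"dz": 0,"wx": 0,"wy": 0,"wz": 0,"fingers": 0.1},{"dx": 0,"dy": 0,"dz": 0,"wx": 0,"wy": 0,"wz": 0,"fingers": 0.1},{"dx": -0.03,"dy": 0,"dz": 0,"wx": 0,"wy": 0,"wz": 0,"fingers": 0.1},{"dx": -0.05,"dy": 0,"dz": 0,"wx": 0,"wy": 0,"wz": 0,"fingers": 0.1}]'

```text
clock: 56.68
eef_pos: [542.4, -81.0, 172.2]
tool_rot: [-1.369, 1.567, 3.079]
force: [1.0, 0.3, 0.4]
width: 76.7
```

Request:
servo_tool --rows '[{"dx": -0.05,"dy": 0,"dz": 0,"wx": 0,"wy": 0,"wz": 0,"fingers": 0},{"dx": -0.03,"dy": 0,"dz": 0.03,"wx": 0,"wy": 0,"wz": 0,"fingers": 0},{"dx": 0,"dy": 0,"dz": 0.06,"wx": 0,"wy": 0,"wz": 0,"fingers": 0},{"dx": 0,"dy": 0,"dz": 0.06,"wx": 0,"wy": 0,"wz": 0,"fingers": 0},{"dx": 0,"dy": 0,"dz": 0.06,"wx": 0,"wy": 0,"wz": 0,"fingers": 0}]'

```text
clock: 57.3
eef_pos: [501.8, -234.4, 232.8]
tool_rot: [1.423, 1.571, -0.412]
force: [1.0, -0.5, -0.3]
width: 85.7
```

Request:
servo_tool --rows '[{"dx": 0,"dy": 0,"dz": 0.06,"wx": 0,"wy": 0,"wz": 0,"fingers": 0},{"dx": 0,"dy": 0,"dz": 0.06,"wx": 0,"wy": 0,"wz": 0,"fingers": 0},{"dx": 0,"dy": 0,"dz": 0.06,"wx": 0,"wy": 0,"wz": 0,"fingers": 0},{"dx": 0,"dy": 0,"dz": 0,"wx": 0,"wy": 0,"wz": 0,"fingers": 0},{"dx": 0,"dy": 0,"dz": 0,"wx": 0,"wy": 0,"wz": 0,"fingers": 0}]'

```text
clock: 57.92
eef_pos: [466.9, -362.7, 232.4]
tool_rot: [-2.671, 1.57, 1.776]
force: [-0.1, 0.8, -0.2]
width: 85.6
```

```bash
python3 - <<'E'
from fit import *
a=ctrl.get_image("scene")[:,:,::-1].copy();t=ctrl.get_image("top")[:,:,::-1].copy()
for nm,z,c,R in(("straight",170,(499,-3),31),("square",145,(545,-81),29),("necked",160,(577,42),20),("tin",102,(491,331),29),("dl",31,(653,20),40),("dr",31,(621,-100),40)):
  for k,f in(("now",t),("was",cv2.imread("pics/top0.png"))):
    print(nm,k,[(q['circ'],q['r'],q['mom']) for q in fitlid("top",f,z,c,R) if np.hypot(*(np.array(q['mom'])-c))<25])
for nm,z,c in(("sq",145,(545,-81)),):
  for k,f in(("now",a),("was",cv2.imread("pics/scene0.png"))):
    print(nm,k,[(q['rc'],q['sz'],q['mom']) for q in fitlid("scene",f,z,c,29,thr=120) if np.hypot(*(np.array(q['mom'])-c))<25])
cv2.imwrite("pics/p22.png",cv2.resize(np.vstack([a[60:260,120:420],t[130:270,100:400]]),None,fx=1.7,fy=1.7))
s=ctrl.read_state();print(s['clock'],s['eef_pos'],s['force'])
E
```

```text
straight now [((499.7, -1.9), 30.2, (499.5, -1.9))]
straight was [((499.2, -3.7), 30.1, (499.1, -3.4))]
square now [((564.2, -85.3), 55.3, (554.0, -82.4))]
square was [((564.3, -86.5), 54.2, (553.7, -83.2))]
necked now [((577.5, 41.7), 18.8, (577.5, 41.5))]
necked was [((577.4, 41.9), 18.5, (577.6, 41.8))]
tin now [((491.2, 331.2), 84.6, (491.2, 331.2))]
tin was [((491.2, 331.2), 84.6, (491.2, 331.2))]
dl now [((652.2, 19.8), 39.2, (652.5, 19.5))]
dl was [((652.1, 19.9), 38.8, (655.0, 19.3))]
dr now [((605.8, -93.3), 54.2, (603.0, -98.2))]
dr was [((605.4, -95.5), 53.6, (601.6, -98.2))]
sq now [((547.9, -83.7), array([61.5, 66. ]), (548.0, -83.7))]
sq was [((548.4, -85.0), array([60.6, 66. ]), (548.6, -85.0))]
58.025 [ 467.60239497 -361.79360391  232.60145796] [-0.23907945 -0.23540074 -0.32510042]
```

View pics/p22.png

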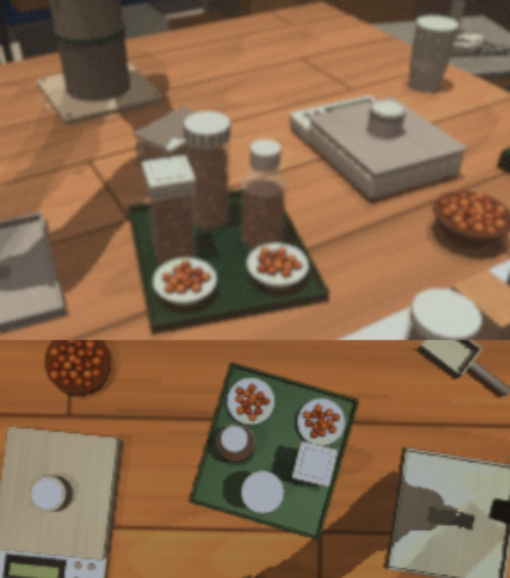

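```bash
python3 - <<'E'
from cell import ctrl
print(ctrl.finish_job())
E
```

```text
the job is handed in; nothing more can be done
None
```

I moved the three jars to the steel tray, stood the tin on the scale's pan, put each jar back on its own spot, and handed the job in at about 58 s of the 144 s allowed. No verdict is given, so these are my own last camera checks:

- **Jars:** The straight and necked jars measured within about 2 mm of where they started, the square one within about 1.5 mm. All three stand upright and released.
- **Tin:** It stands upright and released about 1–3 mm from the pan's middle, read by eye from the rectified pictures. The two cameras' pan centres differ by about 5 mm, still well inside the 15 mm tolerance. My automatic tin check at the end could not tell the tin from the light pan, so I did not use it.
- **Dishes:** The left dish did not move (under 1 mm). The right dish's outline merged with the square jar's lid. That reading is less certain, but it changed by only about 2 mm and the pictures show no shift.
- **Arm:** The gripper was clear of everything and the contact force was about zero.

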